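# Turn over the settled colour bottles and clamp them in the rack

### The job

The colours in the white bottles have settled: one at a time, from the tallest bottle down to the shortest, lift each bottle, turn it upside down and keep it so for a good second, then turn it upright again and stand it fully down in the bottle rack before taking the next, filling the pockets in order from the one next to the clamp head, with none left out. When all the bottles there are stand in the rack, turn the clamp knob clockwise until it clicks past its detent and stays there. Set the bottles down without dropping them, and leave the bowl, the eraser, the brush and the flat cardboard box where they are.

Things in the scene. Friction and masses are not known exactly. Their poses are not given: they have to be found in the camera images.
- bottle_a: a closed round white plastic colour bottle with a black screw cap, 155 mm tall overall and 64 mm in diameter up to 131 mm, where the 50 mm wide cap (24 mm high) begins; about 0.35 kg, most of it in the foot; origin at the centre of its underside, z runs up through the cap. The four kinds differ only in height (155, 135, 115, 95 mm), and only two or three are present.
- bottle_b: a closed round white plastic colour bottle with a black screw cap, 135 mm tall overall and 64 mm in diameter up to 111 mm, where the 50 mm wide cap (24 mm high) begins; about 0.35 kg, most of it in the foot; origin at the centre of its underside, z runs up through the cap. The four kinds differ only in height (155, 135, 115, 95 mm), and only two or three are present.
- bottle_c: a closed round white plastic colour bottle with a black screw cap, 115 mm tall overall and 64 mm in diameter up to 91 mm, where the 50 mm wide cap (24 mm high) begins; about 0.35 kg, most of it in the foot; origin at the centre of its underside, z runs up through the cap. The four kinds differ only in height (155, 135, 115, 95 mm), and only two or three are present.
- bottle_d: a closed round white plastic colour bottle with a black screw cap, 95 mm tall overall and 64 mm in diameter up to 71 mm, where the 50 mm wide cap (24 mm high) begins; about 0.35 kg, most of it in the foot; origin at the centre of its underside, z runs up through the cap. The four kinds differ only in height (155, 135, 115, 95 mm), and only two or three are present.
- rack: the bottle rack fixed to the table: a plywood plate 110 mm (x) by 480 mm (y) by 35 mm high with three round pockets in a row along its y axis, and a grey clamp head, a block 80 by 70 mm rising to 65 mm above the table, at its +y end; origin at the centre of the underside, z up.
- pocket_1 (a point): centre of the floor of pocket 1, the first, next to the clamp head (130 mm from the knob's axis); 73 mm wide, 25 mm deep, its floor 10 mm above the table (mouth at 35 mm); the axes are the rack's; pockets are 120 mm apart
- pocket_2 (a point): centre of the floor of pocket 2, the middle one; 73 mm wide, 25 mm deep, its floor 10 mm above the table (mouth at 35 mm); the axes are the rack's; pockets are 120 mm apart
- pocket_3 (a point): centre of the floor of pocket 3, the last, farthest from the clamp head; 73 mm wide, 25 mm deep, its floor 10 mm above the table (mouth at 35 mm); the axes are the rack's; pockets are 120 mm apart
- clamp (a joint): angle of the clamp knob in rad, growing clockwise seen from above: near 0 is open, 1.45 is its end stop. It has a sprung detent: it resists with up to about 0.17 N m until about 0.8 and then snaps on to the stop; let go earlier it springs back.
- clamp_grip (a point): point on the knob's vertical axis at gripping height, 91 mm above the table, in the middle of its black bar grip (64 mm long along this frame's x, 14 mm thick along y, 28 mm high, top 103 mm above the table); the frame turns with the knob
- bowl: bystander: shallow steel bowl, 90 mm wide, 35 mm high; origin under its centre
- eraser: bystander: dark eraser block 70 by 45 by 28 mm; origin under its centre
- brush: bystander: brush 200 mm long lying along its x; origin under its middle
- charcoal_box: bystander: flat cardboard box 120 by 60 by 22 mm; origin under its centre
Not all that is in view belongs to the job. Leave any green or purple look-alike of the bottle_d alone.

How it is judged:
By the outcome, as a careful person would: the job done as asked, in the order asked, and still so for the second after the job is handed in, with the robot touching nothing.
Of bottle_a, bottle_b, bottle_c, bottle_d only 2 to 3 are there at a start; the rules pass over those that are not, and their reading is None.
At some moment in a run one of bottle_a, bottle_b, bottle_c, bottle_d may be knocked a few centimetres aside while the robot is not near it.
It also fails if it takes over 210 s, if anything falls off the work surface, if the arm or the gripper's body presses on something with over 40 N, if the wrist force passes 120 N, or if a joint passes its speed limit or range.

### The arm

A 6-joint arm with a two-finger parallel gripper is mounted at the origin on the work surface. World frame = base frame: x ahead of the robot, y to its left, z up, the work surface at z = 0. Lengths are in mm, angles in rad, forces in N, time in s.
With the tool pointing down it reaches from about 275 to 1000 mm from the base axis. Payload 8.4 kg.
Tool frame: the origin (TCP) lies between the finger pads; the fingertips stand 25 mm ahead of it and the grasp point (between the pads) lies 6 mm ahead of it; z points along the fingers, y is the line along which they close (so a half turn about z gives the same grasp; the last joint's range is limited). The gripper opens to 85 mm and grips with 20 to 120 N. Pads are 22 mm wide; open, the fingers measure 114 mm over their backs; the gripper's body (76 mm by 85 mm) begins 54 mm behind the grasp point. The pads swing forward as they close: fully open they stand 13 mm farther back than shut.
Start: joints at [-1.184, 0.353, 1.633, -0, 1.155, -0.002], TCP at [236.923, -578.356, 256.281] pointing down, gripper open.
Joint ranges: [-2.63, 2.63], [-0.92, 2.1], [0.06, 2.66], [-1.3, 4.44], [0, 2.69], [-3.02, 3.02]. Speed limits (rad/s): [2.22, 2.22, 2.79, 3.14, 3.14, 3.14].

### API

Orientations are given as [roll, pitch, yaw] about the fixed x, y, z axes, in that order (R = Rz(yaw) Ry(pitch) Rx(roll)).
In Python, from rig import r, eyes, workorder gives the robot as it stands. The module is installed in compiled form; this text tells all that it offers.
- The arm moves only by the tool step_arm, never from a script. Its argument "moves" is a list of rows, each an object of numbers: "tx", "ty", "tz": the shift along the tool's x, y, z scaled (see below); "ax", "ay", "az": the turn, a rotation vector about the tool's x, y, z scaled (see below). In form: [{"tx": .., "ty": .., "tz": .., "ax": .., "ay": .., "az": ..}, ...]. A call has 1 to 5 rows; each row shifts and turns the commanded pose from where the row before left it, along the tool's axes as they then stand; what a row does not reach is not made up. The controller multiplies each number of a shift by 25 mm and each number of a turn by 90 degrees. A row lasts 1/8 s, in which the tool goes at most 62.5 mm and 10.7 degrees, less where a joint would pass 70% of its speed; a pose out of reach is approached as far as the arm can. A call with a number of a shift or a turn outside -1 to 1 is refused whole. A call with a gripper value outside its range is refused whole. "gripper" is the opening, from 0 (shut) to 1 (fully open), set as the call begins (left out, the last holds). The fingers move at their own pace and stop on an object; "newtons" is the grip in N (left out, the last holds). Time passes only in rows, so rows that do not move let the fingers close. It gives the time, the measured TCP pose, the force, the opening and the grip force at its end, in the units of the state.
- r.sense(): the state, without advancing time (a new reading comes with each control period).
- eyes.grab_frame(name): name is "scene" or "top" or "wrist"; returns (picture, depth): 420x560x3 uint8, red, green, blue; 420x560 float32, mm along the optical axis (not along the pixel's ray), 0 where there is no reading.
- eyes.camera_info(name): a dict with "intrinsics" (3x3 intrinsics, pixels), "cam_to_world" (4x4, takes a point from camera to world coordinates). Camera axes: x right, y up, looking along -z (the intrinsics and any distortion apply to the point x, -y, -z); pixel columns grow to the right and rows downward; lengths in mm; the calibration is good to about 2 mm. A picture is of the moment at which its call begins: read the wrist's pose just before it. camera_info takes no time and is no camera call; for the wrist camera it gives the pose at the moment of the call.
- workorder.sign_off(): hands the job in; it is judged then, once.
The state is a dict: "clock": time; "qpos": joint angles; "qvel": joint speeds; "joint_efforts": joint torques, N m; "eef_pos": TCP position; "tcp_rot": TCP orientation; "contact_force": force on the tool from outside, world axes, zero at the start; "wrist_torque": the same for the moment, N m; "opening": opening from 0.0 (shut) to 1.0 (fully open); "grasp_force": force on a finger pad.
Only numpy, scipy, OpenCV 4.12 (cv2) and the standard library are available. Lean on these libraries where they do the work, as an engineer would, in place of code of your own. Each camera call takes 0.05 s, during which the arm holds its last target. There are 200 camera calls.

## Working session

There is one attempt and no reset: what is moved stays moved. The work goes in short steps, Python scripts to look and compute and a tool call to move; the robot and the scene stay as the last step left them, time stands still between calls to the robot, and variables do not carry over. Pictures are saved under pics/ and viewed, at most 14 in all, crops included, and the job is handed in when it is done.

Besides the shell and the picture viewer there is one more tool, called after ">>>" in YAML: its name, and indented under it one key for each argument. step_arm: Moves the arm, as the interface text tells. Its arguments: {"type":"object","properties":{"moves":{"type":"array","items":{"type":"object","properties":{"tx":{"type":"number"},"ty":{"type":"number"},"tz":{"type":"number"},"ax":{"type":"number"},"ay":{"type":"number"},"az":{"type":"number"}}}},"gripper":{"type":"number"},"newtons":{"type":"number"}},"required":["moves"]}

```bash
mkdir -p pics
python3 - <<'E'
from rig import r,eyes,workorder
import cv2,numpy as np
print(r.sense())
for n in("scene","top"):
    p,d=eyes.grab_frame(n); cv2.imwrite(f"pics/{n}0.png",p[:,:,::-1]); np.save(f"{n}0.npy",d); np.save(f"{n}0p.npy",p)
    print(n,eyes.camera_info(n))
E
```

```text
{'clock': 0.0, 'qpos': array([-1.18442059e+00,  3.53640190e-01,  1.63416448e+00,  1.01544254e-05,
        1.15520088e+00, -2.38498133e-03]), 'qvel': array([ 8.55654843e-05,  2.17051309e-04, -7.81758429e-04, -1.65959118e-04,
       -1.10799103e-03, -8.10541795e-05]), 'joint_efforts': array([ 2.10607104e-03, -6.05226374e+01, -3.42069268e+01,  1.55450116e-04,
        9.05500841e-03,  1.50751953e-05]), 'eef_pos': array([ 236.7397342 , -577.93257743,  255.55364553]), 'tcp_rot': array([-3.14017978e+00, -1.26539533e-05,  3.88756608e-01]), 'contact_force': array([-0.16768317,  0.33530661, -0.42719399]), 'wrist_torque': array([-0.02572543,  0.00448661,  0.04685354]), 'grasp_force': 0.0, 'opening': 0.9952134749102144}
scene {'intrinsics': array([[502.83034603,   0.        , 285.20662469],
       [  0.        , 502.83034603, 214.22790101],
       [  0.        ,   0.        ,   1.        ]]), 'cam_to_world': array([[-5.03700492e-01, -7.07434132e-01,  4.95805166e-01,
         1.30732152e+03],
       [ 8.63878331e-01, -4.12620370e-01,  2.88892123e-01,
         4.03804702e+02],
       [ 2.07162953e-04,  5.73830444e-01,  8.18974101e-01,
         1.26037874e+03],
       [ 0.00000000e+00,  0.00000000e+00,  0.00000000e+00,
         1.00000000e+00]])}
top {'intrinsics': array([[398.56608329,   0.        , 275.42342645],
       [  0.        , 398.56608329, 207.95002325],
       [  0.        ,   0.        ,   1.        ]]), 'cam_to_world': array([[ 5.55844293e-02,  9.77594911e-01, -2.03023547e-01,
         4.07873764e+02],
       [-9.98450428e-01,  5.49661801e-02, -8.68687058e-03,
        -3.87916495e+01],
       [ 2.66718838e-03,  2.03191802e-01,  9.79135321e-01,
         9.70825185e+02],
       [ 0.00000000e+00,  0.00000000e+00,  0.00000000e+00,
         1.00000000e+00]])}
```

View pics/top0.png

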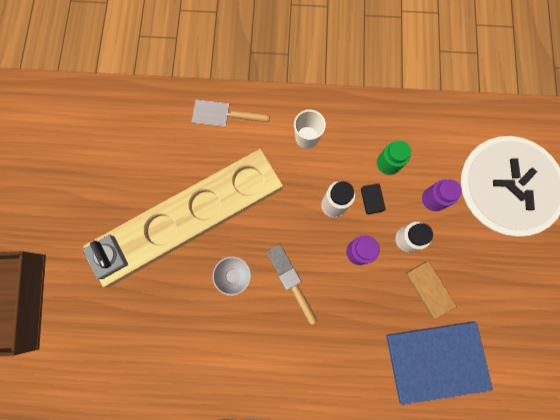

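View pics/scene0.png

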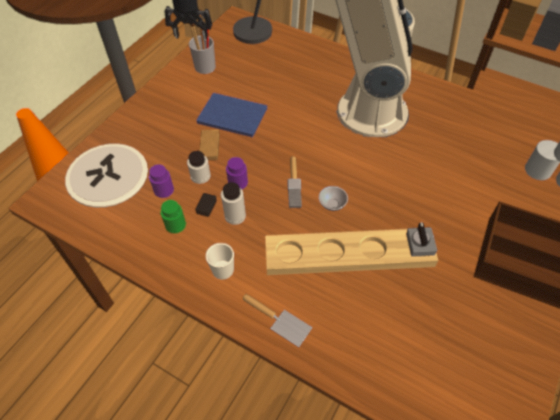

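Two white capped bottles are visible: a tall one at top (338,198) with its cap at (342,193), and a shorter one at (414,237) with its cap at (419,234). The white cup at (310,128) has no cap. The rack runs from the clamp at (105,255) to the far pocket at (248,181). I'll measure these now.

```bash
cat > h.py <<'E'
import numpy as np,cv2
from rig import r,eyes
def cloud(p,d,ci):
    K=ci["intrinsics"];T=ci["cam_to_world"]
    v,u=np.mgrid[:d.shape[0],:d.shape[1]]
    c=np.stack([(u-K[0,2])/K[0,0]*d,-(v-K[1,2])/K[1,1]*d,-d],-1)
    return c@T[:3,:3].T+T[:3,3]
def px(ci,P):
    K=ci["intrinsics"];T=ci["cam_to_world"]
    c=(np.asarray(P)-T[:3,3])@T[:3,:3]
    return np.array([K[0,0]*c[0]/-c[2]+K[0,2],-K[1,1]*c[1]/-c[2]+K[1,2]])
def ray(ci,u,v,z):
    K=ci["intrinsics"];T=ci["cam_to_world"]
    d=T[:3,:3]@np.array([(u-K[0,2])/K[0,0],-(v-K[1,2])/K[1,1],-1]);o=T[:3,3]
    return o+d*(z-o[2])/d[2]
E
python3 - <<'E'
from h import *
for n,boxes in (("top",{"tall":(325,365,180,215),"short":(400,435,220,252)}),("scene",{"tall":(220,246,180,225),"short":(185,212,148,185)})):
    p=np.load(n+"0p.npy").astype(int);d=np.load(n+"0.npy");ci=eyes.camera_info(n);W=cloud(p,d,ci)
    print(n,"table",np.median(W[300:310,330:370,2]) if n=="top" else np.median(W[130:140,300:330,2]))
    for k,(a,b,c,e) in boxes.items():
        w=W[c:e,a:b].reshape(-1,3);q=p[c:e,a:b].reshape(-1,3)
        m=(q.max(1)<70)&(w[:,2]>60); zt=np.percentile(w[m,2],90)
        t=w[m&(w[:,2]>zt-6)]
        c0=(t[:,:2].max(0)+t[:,:2].min(0))/2
        print(k,m.sum(),"ztop",zt,"mean",t.mean(0),"mid",c0,"ext",np.ptp(t[:,:2],axis=0))
n="top";p=np.load("top0p.npy");d=np.load("top0.npy");ci=eyes.camera_info(n);W=cloud(p,d,ci)
# rack plate top
X=W[140:295,75:290].reshape(-1,3)
t=X[(X[:,2]>31)&(X[:,2]<39)][:,:2].astype(np.float32)
rc=cv2.minAreaRect(t);print("rack",rc,len(t))
h=X[(X[:,2]>61)&(X[:,2]<69)];print("head",len(h),cv2.minAreaRect(h[:,:2].astype(np.float32)))
h=X[(X[:,2]>95)];print("knob",len(h),cv2.minAreaRect(h[:,:2].astype(np.float32)),h[:,2].max())
for u,v in((248,181),(204,205),(160,230)): print(ray(ci,u,v,35))
# everything above table
for nm,uv in dict(bowl=(231,276),eraser=(373,198),purp1=(363,250),purp2=(441,195),green=(396,157),cup=(309,128),box=(431,290),brush=(290,285)).items(): print(nm,W[uv[1],uv[0]].round())
E
```

```text
top table -0.4227364325167855
tall 405 ztop 136.38721614127564 mean [ 624.64918595 -173.73317795  134.50885544] mid [ 624.66514551 -173.4542775 ] ext [45.04292909 47.40910328]
short 412 ztop 96.32125575950276 mean [ 549.84075124 -357.04278834   94.45543164] mid [ 549.32810651 -357.19211658] ext [45.49573786 47.86786013]
scene table -0.8545748195481337
tall 215 ztop 136.23568763837625 mean [ 627.25915164 -169.32080217  134.06524338] mid [ 626.14474864 -169.58709295] ext [48.84580698 45.48114097]
short 170 ztop 96.81193604253471 mean [ 560.79727537 -345.24298355  103.87059071] mid [918.89350535  12.64265194] ext [776.85602129 782.32409942]
rack ((502.8426818847656, 139.8746795654297), (281.0286560058594, 480.11700439453125), 33.37199020385742) 5960
head 625 ((463.4368591308594, 352.4710388183594), (80.07801055908203, 70.05060577392578), 33.32373046875)
knob 342 ((427.208984375, 169.99176025390625), (416.2441101074219, 50.97320556640625), 77.72733306884766) 970.8251852797878
[665.00002139  39.81133084  35.        ]
[599.51328053 141.09726933  35.        ]
[533.30150911 239.54751632  35.        ]
bowl [436.  67.   5.]
eraser [ 642. -266.   27.]
purp1 [ 506. -229.   94.]
purp2 [ 642. -406.   88.]
green [ 725. -302.   96.]
cup [ 824. -105.    3.]
box [ 430. -404.   21.]
brush [423. -75.  19.]
```

>>> step_arm:
  moves:
    - {"ay": 0.11}
    - {"ay": 0.11}
    - {"ay": 0.11}
    - {"ay": 0.11}
    - {"ay": 0.11}
  gripper: 1

```text
schema error: expected keys tx, ty, tz, ax, ay, az
```

```bash
cat >> h.py <<'E'
import json,os
from scipy.spatial.transform import Rotation as Ro
from scipy.optimize import least_squares
def log():
    s=r.sense(); open("log.jsonl","a").write(json.dumps([s["qpos"].tolist(),s["eef_pos"].tolist(),s["tcp_rot"].tolist()])+"\n"); return s
def fkR(q):
    return Ro.from_euler("z",q[0])*Ro.from_euler("y",q[1]+q[2])*Ro.from_euler("z",q[3])*Ro.from_euler("y",q[4])*Ro.from_euler("z",q[5]+np.pi/2)
def fk(q,g):   # g: a1,d1,L2,e3,L3,Lt
    y=lambda a:Ro.from_euler("y",a)
    p=y(q[1]).apply([0,0,g[2]])+y(q[1]+q[2]).apply([g[3],0,g[4]])+[g[0],0,g[1]]
    R=fkR(q); return Ro.from_euler("z",q[0]).apply(p)+R.apply([0,0,g[5]]),R
E
python3 - <<'E'
from h import *
open("log.jsonl","w").write(json.dumps([[-1.18442059,.35364019,1.63416448,1e-5,1.15520088,-.00238],[236.7397,-577.9326,255.5536],[-3.14018,-1e-5,.388757]])+"\n")
s=log();print(s["qpos"],s["eef_pos"],s["tcp_rot"])
R=fkR(s["qpos"]);print((R.inv()*Ro.from_euler("xyz",s["tcp_rot"])).magnitude())
# pockets from mouth holes, knob
n="top";d=np.load("top0.npy");ci=eyes.camera_info(n);W=cloud(None,d,ci)
m=np.zeros(d.shape,np.uint8);m[140:295,75:290]=((W[140:295,75:290,2]>31)&(W[140:295,75:290,2]<39))
cs,h=cv2.findContours(m,cv2.RETR_CCOMP,cv2.CHAIN_APPROX_NONE)
for c,hh in zip(cs,h[0]):
    if cv2.contourArea(c)>300:
        P=np.array([ray(ci,*q[0],35)[:2] for q in c],np.float32)
        print("hole" if hh[3]>=0 else "plate",cv2.fitEllipse(P) if hh[3]>=0 else cv2.minAreaRect(P))
X=W[230:280,85:130].reshape(-1,3);k=X[(X[:,2]>95)&(X[:,2]<110)];print("bar",len(k),cv2.minAreaRect(k[:,:2].astype(np.float32)),k.mean(0))
E
```

```text
[-1.18442979e+00  3.53611050e-01  1.63405056e+00  3.32690161e-05
  1.15521147e+00 -2.42065410e-03] [ 236.76431839 -577.99044255  255.62059196] [-3.14031231e+00 -3.35193085e-05  3.88773714e-01]
3.4509413343626025e-16
plate ((438.2469482421875, 62.39044189453125), (87.07209777832031, 85.84967041015625), 3.928861618041992)
hole ((437.9757385253906, 62.302162170410156), (80.44769287109375, 81.29047393798828), 16.02461051940918)
plate ((573.2848510742188, 186.11151123046875), (111.75174713134766, 479.399658203125), 33.24452590942383)
hole ((537.4183349609375, 239.78042602539062), (75.08123016357422, 76.27542114257812), 83.3844985961914)
hole ((603.053466796875, 140.04312133789062), (74.73423767089844, 76.75714874267578), 23.67011070251465)
hole ((668.9489135742188, 39.879581451416016), (75.13424682617188, 75.1890640258789), 35.52664566040039)
bar 209 ((466.40618896484375, 348.19140625), (63.60614013671875, 14.374464988708496), 33.29692459106445) [466.02925616 347.40530013 101.37526289]
```

>>> step_arm:
  moves:
    - {"tx": 0, "ty": 0, "tz": 0, "ax": 0, "ay": 0.11, "az": 0}
    - {"tx": 0, "ty": 0, "tz": 0, "ax": 0, "ay": 0.11, "az": 0}
    - {"tx": 0, "ty": 0, "tz": 0, "ax": 0, "ay": 0.11, "az": 0}
    - {"tx": 0, "ty": 0, "tz": 0, "ax": 0, "ay": 0.11, "az": 0}
    - {"tx": 0, "ty": 0, "tz": 0, "ax": 0, "ay": 0.11, "az": 0}
  gripper: 1

```text
clock: 0.72
eef_pos: [236.5, -578.8, 256.7]
tcp_rot: [3.139, -0.869, 0.39]
contact_force: [0.3, 0.2, -1.0]
opening: 1.001
grasp_force: 0.0
```

Run:
```python
from h import *
s=log();print(s["qpos"],s["eef_pos"],s["tcp_rot"])
R=fkR(s["qpos"]);print((R.inv()*Ro.from_euler("xyz",s["tcp_rot"])).magnitude())
```

```text
[-1.55553689  0.53538332  1.61805096  0.7999205   1.44677143 -0.6715609 ] [ 236.49532877 -578.79933061  256.73583172] [ 3.13914153 -0.86923942  0.38976192]
6.359601310784501e-16
```

>>> step_arm:
  moves:
    - {"tx": 1, "ty": -1, "tz": 1, "ax": 0, "ay": 0, "az": 0}
    - {"tx": 1, "ty": -1, "tz": 1, "ax": 0, "ay": 0, "az": 0}
    - {"tx": 1, "ty": -1, "tz": 0, "ax": 0, "ay": 0, "az": 0}
    - {"tx": 0, "ty": 0, "tz": 1, "ax": 0, "ay": 0, "az": 0}
    - {"tx": 0, "ty": 0, "tz": 1, "ax": 0, "ay": 0, "az": 0}

```text
clock: 1.35
eef_pos: [324.3, -461.3, 248.3]
tcp_rot: [3.14, -0.863, 0.389]
contact_force: [0.8, 0.2, 0.3]
opening: 1.003
grasp_force: 0.0
```

Run:
```python
from h import *
s=log();print(s["qpos"],s["eef_pos"],s["tcp_rot"])
R=fkR(s["qpos"]);print((R.inv()*Ro.from_euler("xyz",s["tcp_rot"])).magnitude())
D=[json.loads(l) for l in open("log.jsonl")]
f=lambda g:np.concatenate([fk(q,g)[0]-p for q,p,_ in D])
o=least_squares(f,[100,300,400,0,400,250]);print(o.x,abs(o.fun).max())
```

```text
[-1.39313543  0.39930966  1.87007825  0.89200258  1.26980132 -0.67052289] [ 324.28913855 -461.30911496  248.25410185] [ 3.1403788  -0.86342693  0.38949642]
1.2118257228641695e-16
[ -3.39752519 292.2912336  571.04973571  56.64266159 496.07173029
 319.75581385] 1.3919450943176912
```

```bash
cat >> h.py <<'E'
LO=np.array([-2.63,-.92,.06,-1.3,0,-3.02]);HI=np.array([2.63,2.1,2.66,4.44,2.69,3.02])
def geom():
    D=[json.loads(l) for l in open("log.jsonl")]
    return least_squares(lambda g:np.concatenate([np.r_[fk(q,g)[0]-p] for q,p,_ in D]+[.05*(g-[0,292,570,57,496,320])]),[0,292,570,57,496,320]).x
def ik(p,R,q0,g):
    def f(q):
        P,Q=fk(q,g); return np.r_[(P-p)/300,(Q.inv()*R).as_rotvec()]
    o=least_squares(f,q0,method="lm"); return o.x,np.linalg.norm(o.fun)
def ori(head,tilt,sgn=1):  # degrees; tool z at heading, tilt below horizontal, tool y horizontal*sgn
    h,t=np.radians([head,tilt]); z=np.array([np.cos(t)*np.cos(h),np.cos(t)*np.sin(h),-np.sin(t)])
    y=sgn*np.array([np.sin(h),-np.cos(h),0]); return Ro.from_matrix(np.c_[np.cross(y,z),y,z])
def plan(p0,R0,p1,R1,q0,g,n=None,v=24.,w=10.2,flip=None):
    """constant twist rows; returns end joints"""
    rv=(R0.inv()*R1).as_rotvec() if flip is None else flip
    dp=R0.inv().apply(p1-p0); th=np.linalg.norm(rv)
    if th>1e-6:
        k=rv/th;Kx=np.array([[0,-k[2],k[1]],[k[2],0,-k[0]],[-k[1],k[0],0]])
    for N in range(1,80):
        a=th/N
        if th>1e-6:
            S=sum(np.eye(3)@Ro.from_rotvec(rv*i/N).as_matrix() for i in range(N)); t=np.linalg.solve(S,dp)
        else: t=dp/N
        if max(abs(t))<=v and np.degrees(a)<=w and (n is None or N>=n): break
    row=np.r_[t/25,np.degrees(rv/N)/90]
    P,R=p0.copy(),R0;q=q0;bad="";mx=0*q0;tr=[]
    for i in range(N):
        P=P+R.apply(row[:3]*25);R=R*Ro.from_rotvec(np.radians(row[3:]*90))
        qn,e=ik(P,R,q,g);mx=np.maximum(mx,abs(qn-q)/[.194,.194,.244,.275,.275,.275]);q=qn
        if e>1e-3 or (q<LO+.03).any() or (q>HI-.03).any(): bad+=f" {i}:{e:.3f}"
        tr.append(P.round())
    print("N",N,"row",row.round(3),"end",P.round(),"q",q.round(2),"spd",mx.round(2),"BAD"+bad if bad else "ok")
    return P,R,q
def now():
    s=log(); return s["eef_pos"],Ro.from_euler("xyz",s["tcp_rot"]),s["qpos"]
E
python3 - <<'E'
from h import *
g=geom();print(g.round())
p,R,q=now()
B=np.array([625,-172.5,72.])
for head in (60,75):
  for sg in(1,):
    print(head,sg)
    R1=ori(head,17,sg);z=R1.apply([0,0,1])
    A=plan(p,R,B-132*z,R1,q,g)
    A2=plan(A[0],A[1],B-2*z,R1,A[2],g)
    A3=plan(A2[0],R1,np.array([560,-170,330.]),R1,A2[2],g)
    h=np.r_[z[:2],0]/np.hypot(*z[:2])
    for s in(1,-1):
        plan(A3[0],R1,A3[0],R1,A3[2],g,flip=R1.inv().apply(s*np.pi*h))
E
```

```text
[ -3. 292. 571.  57. 496. 320.]
60 1
N 14 row [ 0.087  0.058  0.953  0.026  0.018 -0.014] end [ 562. -282.  111.] q [-0.93  0.91  1.63  1.07  1.55 -1.02] spd [0.19 0.23 0.08 0.06 0.09 0.12] ok
N 6 row [ 0.    -0.     0.867  0.     0.     0.   ] end [ 624. -174.   73.] q [-0.75  0.94  1.71  1.23  1.42 -1.08] spd [0.16 0.04 0.07 0.1  0.09 0.04] ok
N 10 row [ 0.951 -0.23  -0.41   0.     0.     0.   ] end [ 560. -170.  330.] q [-0.82  0.49  1.81  1.16  1.58 -0.78] spd [0.04 0.24 0.09 0.03 0.08 0.14] ok
N 18 row [ 0.    -0.     0.     0.032 -0.     0.106] end [ 560. -170.  330.] q [-0.82  0.79  1.84  1.46  1.97  2.11] spd [0.04 0.15 0.14 0.13 0.17 0.66] ok
N 18 row [-0.     0.     0.    -0.032  0.    -0.106] end [ 560. -170.  330.] q [-0.82  0.79  1.84  1.46  1.97 -4.17] spd [0.04 0.17 0.14 0.18 0.18 0.75] BAD 11:0.000 12:0.000 13:0.000 14:0.000 15:0.000 16:0.000 17:0.000
75 1
N 15 row [ 0.104  0.248  0.917  0.034  0.016 -0.019] end [ 592. -294.  111.] q [-0.85  1.    1.37  0.93  1.73 -0.95] spd [0.2  0.27 0.14 0.02 0.12 0.09] ok
N 6 row [ 0.    -0.     0.867  0.    -0.     0.   ] end [ 625. -174.   73.] q [-0.71  1.    1.52  1.04  1.58 -1.02] spd [0.13 0.02 0.12 0.07 0.1  0.04] ok
N 11 row [ 0.882 -0.231 -0.317  0.     0.     0.   ] end [ 560. -170.  330.] q [-0.77  0.58  1.64  1.02  1.76 -0.79] spd [0.03 0.21 0.09 0.01 0.08 0.1 ] ok
N 18 row [ 0.    -0.     0.     0.032  0.     0.106] end [ 560. -170.  330.] q [-0.77  0.85  1.67  1.33  2.11  2.21] spd [0.06 0.14 0.14 0.13 0.16 0.64] ok
N 18 row [-0.     0.     0.    -0.032 -0.    -0.106] end [ 560. -170.  330.] q [-0.77  0.85  1.67  1.33  2.11 -4.07] spd [0.06 0.15 0.14 0.15 0.16 0.71] BAD 11:0.000 12:0.000 13:0.000 14:0.000 15:0.000 16:0.000 17:0.000
```

Run:
```python
from h import *
g=geom()
p,R,q=now()
B=np.array([625.5,-172,88.])
for head in (75,85):
    R1=ori(head,30);z=R1.apply([0,0,1])
    A=plan(p,R,B-132*z,R1,q,g)
    A2=plan(A[0],A[1],B-2*z,R1,A[2],g)
    A3=plan(A2[0],R1,A2[0]+[-20,0,230.],R1,A2[2],g)
    h=np.r_[z[:2],0]/np.hypot(*z[:2])
    A4=plan(A3[0],R1,A3[0],R1,A3[2],g,flip=R1.inv().apply(np.pi*h))
```

```text
N 14 row [ 0.33   0.23   0.918  0.034  0.008 -0.024] end [ 596. -282.  154.] q [-0.81  0.83  1.44  0.83  1.59 -0.86] spd [0.22 0.21 0.14 0.02 0.09 0.06] ok
N 6 row [ 0.    -0.     0.867 -0.     0.    -0.   ] end [ 625. -174.   89.] q [-0.67  0.86  1.58  0.93  1.41 -0.93] spd [0.12 0.04 0.11 0.07 0.11 0.04] ok
N 9 row [ 0.874 -0.086 -0.531  0.     0.     0.   ] end [ 605. -174.  319.] q [-0.69  0.55  1.56  0.91  1.63 -0.67] spd [0.01 0.2  0.05 0.02 0.1  0.12] ok
N 18 row [ 0.    -0.     0.     0.056  0.     0.096] end [ 605. -174.  319.] q [-0.69  0.99  1.59  1.53  2.23  2.24] spd [0.08 0.24 0.25 0.24 0.3  0.63] ok
N 14 row [ 0.345  0.364  0.933  0.041  0.008 -0.029] end [ 616. -286.  154.] q [-0.76  0.9   1.29  0.76  1.72 -0.87] spd [0.24 0.25 0.2  0.04 0.12 0.07] ok
N 6 row [-0.    -0.     0.867  0.    -0.    -0.   ] end [ 625. -174.   89.] q [-0.64  0.91  1.47  0.83  1.53 -0.94] spd [0.11 0.02 0.14 0.06 0.12 0.04] ok
N 9 row [ 0.881 -0.089 -0.518  0.     0.     0.   ] end [ 605. -174.  319.] q [-0.66  0.61  1.45  0.83  1.75 -0.71] spd [0.01 0.19 0.05 0.01 0.1  0.1 ] ok
N 18 row [ 0.    -0.     0.     0.056 -0.     0.096] end [ 605. -174.  319.] q [-0.66  1.02  1.48  1.47  2.32  2.33] spd [0.1  0.23 0.25 0.27 0.29 0.67] ok
```

>>> step_arm:
  moves:
    - {"tx": 0.33, "ty": 0.23, "tz": 0.92, "ax": 0.034, "ay": 0.008, "az": -0.024}
    - {"tx": 0.33, "ty": 0.23, "tz": 0.92, "ax": 0.034, "ay": 0.008, "az": -0.024}
    - {"tx": 0.33, "ty": 0.23, "tz": 0.92, "ax": 0.034, "ay": 0.008, "az": -0.024}
    - {"tx": 0.33, "ty": 0.23, "tz": 0.92, "ax": 0.034, "ay": 0.008, "az": -0.024}
    - {"tx": 0.33, "ty": 0.23, "tz": 0.92, "ax": 0.034, "ay": 0.008, "az": -0.024}

```text
clock: 1.98
eef_pos: [438.2, -428.9, 207.1]
tcp_rot: [-3.108, -0.931, 0.69]
contact_force: [0.5, -1.0, 0.2]
opening: 0.996
grasp_force: 0.0
```

>>> step_arm:
  moves:
    - {"tx": 0.33, "ty": 0.23, "tz": 0.92, "ax": 0.034, "ay": 0.008, "az": -0.024}
    - {"tx": 0.33, "ty": 0.23, "tz": 0.92, "ax": 0.034, "ay": 0.008, "az": -0.024}
    - {"tx": 0.33, "ty": 0.23, "tz": 0.92, "ax": 0.034, "ay": 0.008, "az": -0.024}
    - {"tx": 0.33, "ty": 0.23, "tz": 0.92, "ax": 0.034, "ay": 0.008, "az": -0.024}
    - {"tx": 0.33, "ty": 0.23, "tz": 0.92, "ax": 0.034, "ay": 0.008, "az": -0.024}

```text
clock: 2.6
eef_pos: [536.7, -359.4, 174.1]
tcp_rot: [-3.11, -1.0, 1.017]
contact_force: [0.1, 0.5, -0.2]
opening: 1.0
grasp_force: 0.0
```

>>> step_arm:
  moves:
    - {"tx": 0.33, "ty": 0.23, "tz": 0.92, "ax": 0.034, "ay": 0.008, "az": -0.024}
    - {"tx": 0.33, "ty": 0.23, "tz": 0.92, "ax": 0.034, "ay": 0.008, "az": -0.024}
    - {"tx": 0.33, "ty": 0.23, "tz": 0.92, "ax": 0.034, "ay": 0.008, "az": -0.024}
    - {"tx": 0.33, "ty": 0.23, "tz": 0.92, "ax": 0.034, "ay": 0.008, "az": -0.024}
    - {"tx": 0, "ty": 0, "tz": 0, "ax": 0, "ay": 0, "az": 0}

```text
clock: 3.22
eef_pos: [597.4, -281.0, 153.5]
tcp_rot: [3.14, -1.053, 1.306]
contact_force: [0.3, 0.2, 0.0]
opening: 1.002
grasp_force: 0.0
```

```bash
cat >> h.py <<'E'
def cap(n,xy,ztop,rad=45,img=None):
    """centre of dark cap top near xy"""
    p,d=img if img else eyes.grab_frame(n);W=cloud(p,d,eyes.camera_info(n))
    m=(p.max(2)<75)&(abs(W[...,2]-ztop)<7)&(np.hypot(W[...,0]-xy[0],W[...,1]-xy[1])<rad)
    t=W[m];
    return (m.sum(),((t[:,:2].max(0)+t[:,:2].min(0))/2).round(1),t.mean(0).round(1),p,d) if m.sum() else (0,None,None,p,d)
E
python3 - <<'E'
from h import *
g=geom();print(g.round(1))
p,R,q=now();print(p,q)
for n in("top","scene"):
    c=cap(n,(625,-172),133);print(n,c[:3]);cc=cap(n,(549.5,-357),93,img=c[3:]);print(cc[:3])
    cv2.imwrite(f"pics/{n}1.png",c[3][:,:,::-1])
B=np.array([625.5,-172,88.]);R1=ori(75,30);z=R1.apply([0,0,1])
A2=plan(p,R,B-2*z,R1,q,g)
E
```

```text
[ -3.1 292.4 570.8  56.7 495.9 319.7]
[ 597.40493671 -280.97371822  153.45541498] [-0.80829709  0.83306009  1.44433272  0.83946823  1.59070693 -0.86195382]
top (np.int64(383), array([ 624.5, -173.4]), array([ 624.3, -173.4,  134.4]))
(np.int64(94), array([ 553.6, -353.1]), array([ 552.3, -353.5,   94.8]))
scene (np.int64(193), array([ 625.9, -170.3]), array([ 627.9, -169.7,  133.4]))
(np.int64(148), array([ 552.7, -353.3]), array([ 554.1, -352.8,   93.5]))
N 6 row [-0.006 -0.009  0.855  0.    -0.001 -0.   ] end [ 625. -174.   89.] q [-0.67  0.86  1.58  0.93  1.41 -0.93] spd [0.12 0.04 0.11 0.07 0.11 0.04] ok
```

View pics/scene1.png

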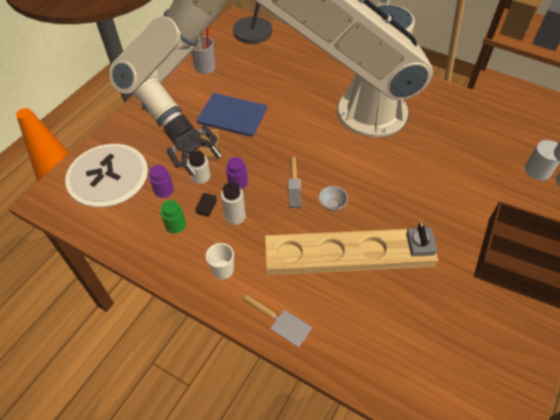

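The gripper (195,150) is above the short bottle and in line with the tall one (233,205), with nothing displaced. Next I'll advance and grip.

>>> step_arm:
  moves:
    - {"tx": 0, "ty": 0, "tz": 0.9, "ax": 0, "ay": 0, "az": 0}
    - {"tx": 0, "ty": 0, "tz": 0.9, "ax": 0, "ay": 0, "az": 0}
    - {"tx": 0, "ty": 0, "tz": 0.9, "ax": 0, "ay": 0, "az": 0}
    - {"tx": 0, "ty": 0, "tz": 0.9, "ax": 0, "ay": 0, "az": 0}
    - {"tx": 0, "ty": 0, "tz": 0.9, "ax": 0, "ay": 0, "az": 0}

```text
clock: 3.95
eef_pos: [623.0, -186.9, 98.0]
tcp_rot: [3.138, -1.052, 1.306]
contact_force: [0.3, -0.7, 0.6]
opening: 0.999
grasp_force: 0.0
```

>>> step_arm:
  moves:
    - {"tx": 0, "ty": 0, "tz": 0.6, "ax": 0, "ay": 0, "az": 0}
    - {"tx": 0, "ty": 0, "tz": 0, "ax": 0, "ay": 0, "az": 0}
    - {"tx": 0, "ty": 0, "tz": 0, "ax": 0, "ay": 0, "az": 0}

```text
clock: 4.32
eef_pos: [626.4, -176.4, 91.7]
tcp_rot: [3.136, -1.052, 1.307]
contact_force: [-0.2, 0.1, 0.1]
opening: 0.995
grasp_force: 0.0
```

>>> step_arm:
  moves:
    - {"tx": 0, "ty": 0, "tz": 0, "ax": 0, "ay": 0, "az": 0}
    - {"tx": 0, "ty": 0, "tz": 0, "ax": 0, "ay": 0, "az": 0}
    - {"tx": 0, "ty": 0, "tz": 0, "ax": 0, "ay": 0, "az": 0}
    - {"tx": 0, "ty": 0, "tz": 0, "ax": 0, "ay": 0, "az": 0}
    - {"tx": 0, "ty": 0, "tz": 0, "ax": 0, "ay": 0, "az": 0}
  gripper: 0.5
  newtons: 80

```text
clock: 4.95
eef_pos: [626.3, -176.5, 92.1]
tcp_rot: [3.136, -1.053, 1.307]
contact_force: [-2.6, -2.2, 5.9]
opening: 0.724
grasp_force: 86.2
```

>>> step_arm:
  moves:
    - {"tx": 0.4, "ty": 0, "tz": -0.23, "ax": 0, "ay": 0, "az": 0}
    - {"tx": 0.87, "ty": -0.08, "tz": -0.53, "ax": 0, "ay": 0, "az": 0}
    - {"tx": 0.87, "ty": -0.08, "tz": -0.53, "ax": 0, "ay": 0, "az": 0}
    - {"tx": 0.87, "ty": -0.08, "tz": -0.53, "ax": 0, "ay": 0, "az": 0}
    - {"tx": 0.87, "ty": -0.08, "tz": -0.53, "ax": 0, "ay": 0, "az": 0}

```text
clock: 5.58
eef_pos: [617.3, -176.6, 206.0]
tcp_rot: [3.138, -1.052, 1.306]
contact_force: [0.2, -0.3, -3.2]
opening: 0.731
grasp_force: 87.4
```

>>> step_arm:
  moves:
    - {"tx": 0.87, "ty": -0.08, "tz": -0.53, "ax": 0, "ay": 0, "az": 0}
    - {"tx": 0.87, "ty": -0.08, "tz": -0.53, "ax": 0, "ay": 0, "az": 0}
    - {"tx": 0.87, "ty": -0.08, "tz": -0.53, "ax": 0, "ay": 0, "az": 0}
    - {"tx": 0.87, "ty": -0.08, "tz": -0.53, "ax": 0, "ay": 0, "az": 0}
    - {"tx": 0.87, "ty": -0.08, "tz": -0.53, "ax": 0, "ay": 0, "az": 0}

```text
clock: 6.2
eef_pos: [606.4, -177.4, 333.7]
tcp_rot: [3.138, -1.052, 1.306]
contact_force: [-0.7, -0.4, -4.3]
opening: 0.727
grasp_force: 87.4
```

Run:
```python
from h import *
g=geom();p,R,q=now();print(p,q.round(2),r.sense()["contact_force"])
z=R.apply([0,0,1]);h=np.r_[z[:2],0]/np.hypot(*z[:2])
plan(p,R,p,R,q,g,flip=R.inv().apply(np.pi*h))
P=np.array([537.4,239.8,0])
for pos in ((560,-100,340),(520,0,350)):
  for hd in (40,60,75):
    R2=ori(hd,30,-1);R2=Ro.from_euler("y",0)*R2
    # inverted: tool up 30, y reversed
    Ri=ori(hd,-30,-1);print(pos,hd);A=plan(p,R,np.array(pos,float),Ri,q,g)
```

```text
[ 606.40782066 -177.38779533  333.70946417] [-0.7   0.54  1.54  0.92  1.64 -0.65] [-0.71419427 -0.41994751 -4.25427896]
N 18 row [ 0.    -0.     0.     0.055  0.     0.097] end [ 606. -177.  334.] q [-0.7   0.96  1.59  1.54  2.23  2.26] spd [0.08 0.24 0.25 0.24 0.3  0.63] ok
(560, -100, 340) 40
N 18 row [ 0.288  0.024 -0.066 -0.053 -0.033 -0.092] end [ 560. -100.  340.] q [-0.67  0.83  2.14  1.86  2.05 -4.52] spd [0.06 0.48 0.31 0.51 0.49 1.01] BAD 10:0.000 11:0.000 12:0.000 13:0.000 14:0.000 15:0.000 16:0.000 17:0.000
(560, -100, 340) 60
N 18 row [ 0.279  0.015 -0.024 -0.055 -0.014 -0.096] end [ 560. -100.  340.] q [-0.68  0.86  1.94  1.62  2.11 -4.31] spd [0.1  0.34 0.28 0.36 0.35 0.87] BAD 11:0.000 12:0.000 13:0.000 14:0.000 15:0.000 16:0.000 17:0.000
(560, -100, 340) 75
N 18 row [ 0.267  0.001  0.007 -0.055  0.    -0.096] end [ 560. -100.  340.] q [-0.65  0.9   1.79  1.49  2.2  -4.18] spd [0.12 0.29 0.26 0.31 0.3  0.81] BAD 11:0.000 12:0.000 13:0.000 14:0.000 15:0.000 16:0.000 17:0.000
(520, 0, 350) 40
N 18 row [ 0.619  0.073 -0.106 -0.053 -0.033 -0.092] end [520.   0. 350.] q [-0.52  0.81  2.33  1.92  2.09 -4.71] spd [0.1  0.67 0.34 0.56 0.61 1.07] BAD 11:0.000 12:0.000 13:0.000 14:0.000 15:0.000 16:0.000 17:0.000
(520, 0, 350) 60
N 18 row [ 0.593  0.048 -0.01  -0.055 -0.014 -0.096] end [520.   0. 350.] q [-0.56  0.81  2.14  1.65  2.09 -4.48] spd [0.14 0.43 0.3  0.38 0.38 0.9 ] BAD 11:0.000 12:0.000 13:0.000 14:0.000 15:0.000 16:0.000 17:0.000
(520, 0, 350) 75
N 18 row [ 0.559  0.015  0.06  -0.055  0.    -0.096] end [520.   0. 350.] q [-0.54  0.83  1.99  1.49  2.15 -4.34] spd [0.16 0.32 0.28 0.33 0.32 0.82] BAD 11:0.000 12:0.000 13:0.000 14:0.000 15:0.000 16:0.000 17:0.000
```

>>> step_arm:
  moves:
    - {"tx": 0, "ty": 0, "tz": 0, "ax": 0.055, "ay": 0, "az": 0.097}
    - {"tx": 0, "ty": 0, "tz": 0, "ax": 0.055, "ay": 0, "az": 0.097}
    - {"tx": 0, "ty": 0, "tz": 0, "ax": 0.055, "ay": 0, "az": 0.097}
    - {"tx": 0, "ty": 0, "tz": 0, "ax": 0.055, "ay": 0, "az": 0.097}
    - {"tx": 0, "ty": 0, "tz": 0, "ax": 0.055, "ay": 0, "az": 0.097}

```text
clock: 6.82
eef_pos: [606.9, -177.6, 333.0]
tcp_rot: [-1.963, -0.587, 0.369]
contact_force: [-0.2, -0.1, -4.4]
opening: 0.728
grasp_force: 87.6
```

>>> step_arm:
  moves:
    - {"tx": 0, "ty": 0, "tz": 0, "ax": 0.055, "ay": 0, "az": 0.097}
    - {"tx": 0, "ty": 0, "tz": 0, "ax": 0.055, "ay": 0, "az": 0.097}
    - {"tx": 0, "ty": 0, "tz": 0, "ax": 0.055, "ay": 0, "az": 0.097}
    - {"tx": 0, "ty": 0, "tz": 0, "ax": 0.055, "ay": 0, "az": 0.097}
    - {"tx": 0, "ty": 0, "tz": 0, "ax": 0.055, "ay": 0, "az": 0.097}

```text
clock: 7.45
eef_pos: [606.9, -177.7, 332.6]
tcp_rot: [-1.482, 0.161, 0.255]
contact_force: [-0.1, 0.3, -4.3]
opening: 0.725
grasp_force: 87.7
```

>>> step_arm:
  moves:
    - {"tx": 0, "ty": 0, "tz": 0, "ax": 0.055, "ay": 0, "az": 0.097}
    - {"tx": 0, "ty": 0, "tz": 0, "ax": 0.055, "ay": 0, "az": 0.097}
    - {"tx": 0, "ty": 0, "tz": 0, "ax": 0.055, "ay": 0, "az": 0.097}
    - {"tx": 0, "ty": 0, "tz": 0, "ax": 0.055, "ay": 0, "az": 0.097}
    - {"tx": 0, "ty": 0, "tz": 0, "ax": 0.055, "ay": 0, "az": 0.097}

```text
clock: 8.07
eef_pos: [606.8, -177.7, 332.5]
tcp_rot: [-0.852, 0.863, 0.59]
contact_force: [0.0, 0.8, -4.3]
opening: 0.729
grasp_force: 88.0
```

>>> step_arm:
  moves:
    - {"tx": 0, "ty": 0, "tz": 0, "ax": 0.055, "ay": 0, "az": 0.097}
    - {"tx": 0, "ty": 0, "tz": 0, "ax": 0.055, "ay": 0, "az": 0.097}
    - {"tx": 0, "ty": 0, "tz": 0, "ax": 0.055, "ay": 0, "az": 0.097}
    - {"tx": 0, "ty": 0, "tz": 0, "ax": 0, "ay": 0, "az": 0}
    - {"tx": 0, "ty": 0, "tz": 0, "ax": 0, "ay": 0, "az": 0}

```text
clock: 8.7
eef_pos: [606.8, -177.7, 332.6]
tcp_rot: [0.009, 1.058, 1.31]
contact_force: [-0.6, 0.3, -3.7]
opening: 0.729
grasp_force: 88.2
```

Run:
```python
from h import *
g=geom();p,R,q=now();print(p,q.round(2),r.sense()["tcp_rot"],R.apply([0,0,1]),R.apply([0,1,0]))
P,d=eyes.grab_frame("scene");cv2.imwrite("pics/scene2.png",P[:,:,::-1])
```

```text
[ 606.82884425 -177.6590652   332.59358308] [-0.7   0.96  1.59  1.54  2.22  2.27] [0.00872948 1.05816409 1.31025245] [0.23291871 0.83976402 0.49045413] [-0.96425352  0.26494681  0.00428152]
```

View pics/scene2.png

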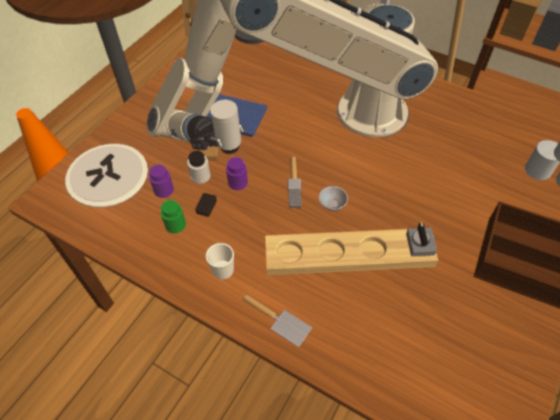

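Inverted bottle in hand at (227,125), with the cap below it at (228,148); nothing else has moved. I'll hold it there for over a second and plan the return with transport.

>>> step_arm:
  moves:
    - {"tx": 0, "ty": 0, "tz": 0, "ax": 0, "ay": 0, "az": 0}
    - {"tx": 0, "ty": 0, "tz": 0, "ax": 0, "ay": 0, "az": 0}
    - {"tx": 0, "ty": 0, "tz": 0, "ax": 0, "ay": 0, "az": 0}
    - {"tx": 0, "ty": 0, "tz": 0, "ax": 0, "ay": 0, "az": 0}
    - {"tx": 0, "ty": 0, "tz": 0, "ax": 0, "ay": 0, "az": 0}

```text
clock: 9.38
eef_pos: [606.6, -177.4, 332.0]
tcp_rot: [0.019, 1.058, 1.319]
contact_force: [-0.4, 0.1, -3.2]
opening: 0.731
grasp_force: 88.2
```

>>> step_arm:
  moves:
    - {"tx": 0, "ty": 0, "tz": 0, "ax": 0, "ay": 0, "az": 0}
    - {"tx": 0, "ty": 0, "tz": 0, "ax": 0, "ay": 0, "az": 0}
    - {"tx": 0, "ty": 0, "tz": 0, "ax": 0, "ay": 0, "az": 0}
    - {"tx": 0, "ty": 0, "tz": 0, "ax": 0, "ay": 0, "az": 0}
    - {"tx": 0, "ty": 0, "tz": 0, "ax": 0, "ay": 0, "az": 0}

```text
clock: 10.0
eef_pos: [606.6, -177.4, 332.0]
tcp_rot: [0.019, 1.058, 1.319]
contact_force: [0.6, -0.6, -3.5]
opening: 0.731
grasp_force: 88.2
```

>>> step_arm:
  moves:
    - {"tx": 0, "ty": 0, "tz": 0, "ax": 0, "ay": 0, "az": 0}
    - {"tx": 0, "ty": 0, "tz": 0, "ax": 0, "ay": 0, "az": 0}
    - {"tx": 0, "ty": 0, "tz": 0, "ax": 0, "ay": 0, "az": 0}

```text
clock: 10.38
eef_pos: [606.6, -177.4, 332.0]
tcp_rot: [0.019, 1.058, 1.319]
contact_force: [-0.2, 0.2, -3.4]
opening: 0.728
grasp_force: 88.2
```

Run:
```python
from h import *
g=geom();p,R,q=now()
z=R.apply([0,0,1]);h=np.r_[z[:2],0]/np.hypot(*z[:2])
A=plan(p,R,p,R,q,g,flip=R.inv().apply(-np.pi*h))
P1=np.array([537.4,239.8,102.])
for hd in(75,90,60):
    R1=ori(hd,30);z=R1.apply([0,0,1]);print(hd)
    up=P1-5*z+[0,0,120]
    C=plan(A[0],A[1],up,R1,A[2],g); plan(C[0],C[1],P1-5*z,R1,C[2],g)
```

```text
N 18 row [-0.     0.     0.    -0.055  0.001 -0.097] end [ 607. -177.  332.] q [-0.7   0.54  1.55  0.92  1.64 -0.64] spd [0.08 0.24 0.25 0.24 0.29 0.63] ok
75
N 16 row [ 0.234 -0.444  0.958  0.    -0.    -0.001] end [536. 236. 224.] q [-0.07  0.4   2.11  1.38  1.04 -0.84] spd [0.28 0.11 0.21 0.18 0.14 0.06] ok
N 5 row [-0.831  0.     0.48  -0.     0.     0.   ] end [536. 236. 104.] q [-0.07  0.65  2.13  1.54  1.02 -1.14] spd [0.   0.27 0.03 0.12 0.03 0.23] ok
90
N 17 row [ 0.244 -0.304  0.943  0.009 -0.    -0.005] end [537. 235. 225.] q [-0.08  0.48  1.96  1.16  1.23 -0.81] spd [0.22 0.06 0.14 0.08 0.09 0.04] ok
N 5 row [-0.831  0.     0.48  -0.    -0.    -0.   ] end [537. 235. 104.] q [-0.08  0.69  1.97  1.25  1.14 -1.04] spd [0.   0.23 0.03 0.07 0.07 0.17] ok
60
N 16 row [ 0.204 -0.561  0.906 -0.009 -0.     0.005] end [535. 236. 225.] q [-0.01  0.32  2.25  1.69  0.86 -0.91] spd [0.36 0.15 0.27 0.34 0.19 0.13] ok
N 5 row [-0.831  0.     0.48  -0.     0.    -0.   ] end [535. 236. 104.] q [-0.01  0.61  2.27  1.93  0.94 -1.29] spd [0.   0.31 0.04 0.2  0.07 0.3 ] ok
```

>>> step_arm:
  moves:
    - {"tx": 0, "ty": 0, "tz": 0, "ax": -0.055, "ay": 0, "az": -0.097}
    - {"tx": 0, "ty": 0, "tz": 0, "ax": -0.055, "ay": 0, "az": -0.097}
    - {"tx": 0, "ty": 0, "tz": 0, "ax": -0.055, "ay": 0, "az": -0.097}
    - {"tx": 0, "ty": 0, "tz": 0, "ax": -0.055, "ay": 0, "az": -0.097}
    - {"tx": 0, "ty": 0, "tz": 0, "ax": -0.055, "ay": 0, "az": -0.097}

```text
clock: 11.0
eef_pos: [606.7, -177.4, 331.7]
tcp_rot: [-1.18, 0.595, 0.369]
contact_force: [-0.1, 0.2, -3.7]
opening: 0.727
grasp_force: 88.3
```

>>> step_arm:
  moves:
    - {"tx": 0, "ty": 0, "tz": 0, "ax": -0.055, "ay": 0, "az": -0.097}
    - {"tx": 0, "ty": 0, "tz": 0, "ax": -0.055, "ay": 0, "az": -0.097}
    - {"tx": 0, "ty": 0, "tz": 0, "ax": -0.055, "ay": 0, "az": -0.097}
    - {"tx": 0, "ty": 0, "tz": 0, "ax": -0.055, "ay": 0, "az": -0.097}
    - {"tx": 0, "ty": 0, "tz": 0, "ax": -0.055, "ay": 0, "az": -0.097}

```text
clock: 11.62
eef_pos: [606.8, -177.4, 331.8]
tcp_rot: [-1.661, -0.153, 0.255]
contact_force: [-0.4, 0.3, -3.4]
opening: 0.729
grasp_force: 88.1
```

>>> step_arm:
  moves:
    - {"tx": 0, "ty": 0, "tz": 0, "ax": -0.055, "ay": 0, "az": -0.097}
    - {"tx": 0, "ty": 0, "tz": 0, "ax": -0.055, "ay": 0, "az": -0.097}
    - {"tx": 0, "ty": 0, "tz": 0, "ax": -0.055, "ay": 0, "az": -0.097}
    - {"tx": 0, "ty": 0, "tz": 0, "ax": -0.055, "ay": 0, "az": -0.097}
    - {"tx": 0, "ty": 0, "tz": 0, "ax": -0.055, "ay": 0, "az": -0.097}

```text
clock: 12.25
eef_pos: [606.6, -177.4, 332.1]
tcp_rot: [-2.288, -0.855, 0.588]
contact_force: [1.0, 0.8, -3.6]
opening: 0.729
grasp_force: 88.0
```

>>> step_arm:
  moves:
    - {"tx": 0, "ty": 0, "tz": 0, "ax": -0.055, "ay": 0, "az": -0.097}
    - {"tx": 0, "ty": 0, "tz": 0, "ax": -0.055, "ay": 0, "az": -0.097}
    - {"tx": 0, "ty": 0, "tz": 0, "ax": -0.055, "ay": 0, "az": -0.097}
    - {"tx": 0.2, "ty": -0.4, "tz": 0.8, "ax": 0, "ay": 0, "az": 0}
    - {"tx": 0.2, "ty": -0.4, "tz": 0.9, "ax": 0, "ay": 0, "az": 0}

```text
clock: 12.88
eef_pos: [597.8, -131.4, 319.6]
tcp_rot: [3.138, -1.052, 1.306]
contact_force: [0.6, 0.5, -4.1]
opening: 0.725
grasp_force: 88.1
```

>>> step_arm:
  moves:
    - {"tx": 0.25, "ty": -0.45, "tz": 0.95, "ax": 0, "ay": 0, "az": 0}
    - {"tx": 0.25, "ty": -0.45, "tz": 0.95, "ax": 0, "ay": 0, "az": 0}
    - {"tx": 0.25, "ty": -0.45, "tz": 0.95, "ax": 0, "ay": 0, "az": 0}
    - {"tx": 0.25, "ty": -0.45, "tz": 0.95, "ax": 0, "ay": 0, "az": 0}
    - {"tx": 0.25, "ty": -0.45, "tz": 0.95, "ax": 0, "ay": 0, "az": 0}

```text
clock: 13.5
eef_pos: [575.1, -1.6, 287.6]
tcp_rot: [3.138, -1.052, 1.306]
contact_force: [0.2, -0.1, -3.9]
opening: 0.729
grasp_force: 88.1
```

>>> step_arm:
  moves:
    - {"tx": 0.25, "ty": -0.45, "tz": 0.95, "ax": 0, "ay": 0, "az": 0}
    - {"tx": 0.25, "ty": -0.45, "tz": 0.95, "ax": 0, "ay": 0, "az": 0}
    - {"tx": 0.25, "ty": -0.45, "tz": 0.95, "ax": 0, "ay": 0, "az": 0}
    - {"tx": 0.25, "ty": -0.45, "tz": 0.95, "ax": 0, "ay": 0, "az": 0}
    - {"tx": 0.25, "ty": -0.45, "tz": 0.95, "ax": 0, "ay": 0, "az": 0}

```text
clock: 14.12
eef_pos: [552.5, 127.7, 255.8]
tcp_rot: [3.138, -1.052, 1.306]
contact_force: [-0.4, 0.1, -3.4]
opening: 0.73
grasp_force: 88.1
```

>>> step_arm:
  moves:
    - {"tx": 0.25, "ty": -0.45, "tz": 0.95, "ax": 0, "ay": 0, "az": 0}
    - {"tx": 0.25, "ty": -0.45, "tz": 0.95, "ax": 0, "ay": 0, "az": 0}
    - {"tx": 0.25, "ty": -0.45, "tz": 0.95, "ax": 0, "ay": 0, "az": 0}
    - {"tx": 0, "ty": 0, "tz": 0, "ax": 0, "ay": 0, "az": 0}
    - {"tx": 0, "ty": 0, "tz": 0, "ax": 0, "ay": 0, "az": 0}

```text
clock: 14.75
eef_pos: [539.4, 204.2, 237.1]
tcp_rot: [3.137, -1.052, 1.307]
contact_force: [0.2, -0.8, -4.1]
opening: 0.726
grasp_force: 87.8
```

Run:
```python
from h import *
g=geom();p,R,q=now();print(p,q.round(2),r.sense()["contact_force"])
R1=ori(75,30);z=R1.apply([0,0,1]);b=p+4.5*np.r_[z[:2],0]/np.hypot(*z[:2]);b[2]+=43-2
for n in("top","scene"):
    c=cap(n,b[:2],b[2],60);print(n,b,c[:3]);cv2.imwrite(f"pics/{n}3.png",c[3][:,:,::-1])
P1=np.array([537.4,239.8,102.])
plan(p,R,P1-4.5*np.r_[z[:2],0]/np.hypot(*z[:2]),R1,q,g)
```

```text
[539.38397658 204.1596146  237.05227648] [-0.14  0.38  2.1   1.33  1.09 -0.82] [ 0.15431983 -0.7793924  -4.13424585]
top [540.54866228 208.50628082 278.05227648] (np.int64(808), array([531.3, 190.4]), array([536.3, 193.7, 278.8]))
scene [540.54866228 208.50628082 278.05227648] (np.int64(351), array([533.4, 190.9]), array([540. , 198.8, 278.7]))
N 5 row [-0.82  -0.091  0.741  0.001 -0.001 -0.   ] end [536. 235. 102.] q [-0.07  0.65  2.13  1.54  1.02 -1.15] spd [0.07 0.29 0.05 0.16 0.08 0.24] ok
```

View pics/scene3.png

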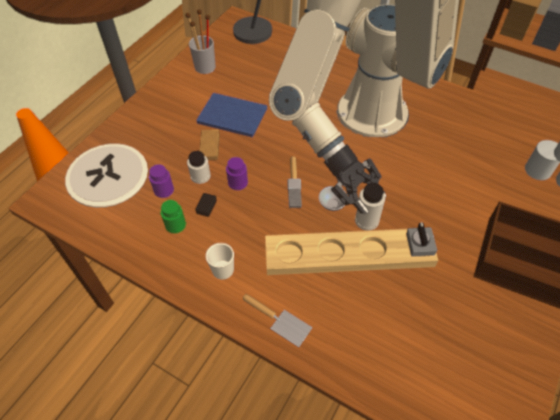

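>>> step_arm:
  moves:
    - {"tx": -0.69, "ty": -0.15, "tz": 0.85, "ax": 0, "ay": 0, "az": 0}
    - {"tx": -0.69, "ty": -0.15, "tz": 0.85, "ax": 0, "ay": 0, "az": 0}
    - {"tx": -0.69, "ty": -0.15, "tz": 0.85, "ax": 0, "ay": 0, "az": 0}
    - {"tx": 0, "ty": 0, "tz": 0, "ax": 0, "ay": 0, "az": 0}
    - {"tx": 0, "ty": 0, "tz": 0, "ax": 0, "ay": 0, "az": 0}

```text
clock: 15.48
eef_pos: [537.2, 235.4, 161.1]
tcp_rot: [3.137, -1.053, 1.306]
contact_force: [-0.2, 0.3, -3.7]
opening: 0.726
grasp_force: 88.2
```

```bash
cat >> h.py <<'E'
def capheld(n,p,head,ztop):
    """held cap: centre from far edge along heading and lateral extent"""
    P,d=eyes.grab_frame(n);W=cloud(P,d,eyes.camera_info(n))
    h=np.array([np.cos(np.radians(head)),np.sin(np.radians(head))]);l=np.array([-h[1],h[0]])
    v=W[...,:2]-p[:2];a=v@h;b=v@l
    m=(P.max(2)<80)&(abs(W[...,2]-ztop)<5)&(a>4)&(a<45)&(abs(b)<32)
    A,B=a[m],b[m]
    print(n,"n",m.sum(),"z",np.median(W[m][:,2]).round(1),"far",A.max().round(1),"lat",B.min().round(1),B.max().round(1),"-> centre along",(A.max()-24.5).round(1),"lat",((B.min()+B.max())/2).round(1))
    return P
E
python3 - <<'E'
from h import *
p,R,q=now();print(p,r.sense()["contact_force"])
for n in("top","scene"): capheld(n,p,75,p[2]+43)
E
```

```text
[537.17346593 235.41463678 161.13808216] [-0.19379654  0.27724605 -3.6791623 ]
top n 201 z 203.7 far 26.6 lat -22.3 22.2 -> centre along 2.1 lat -0.1
scene n 130 z 203.8 far 29.0 lat -28.5 20.7 -> centre along 4.5 lat -3.9
```

>>> step_arm:
  moves:
    - {"tx": -0.45, "ty": -0.01, "tz": 0.28, "ax": 0, "ay": 0, "az": 0}
    - {"tx": -0.45, "ty": -0.01, "tz": 0.28, "ax": 0, "ay": 0, "az": 0}
    - {"tx": -0.45, "ty": -0.01, "tz": 0.27, "ax": 0, "ay": 0, "az": 0}
    - {"tx": -0.35, "ty": 0, "tz": 0.2, "ax": 0, "ay": 0, "az": 0}
    - {"tx": 0, "ty": 0, "tz": 0, "ax": 0, "ay": 0, "az": 0}

```text
clock: 16.2
eef_pos: [535.7, 237.4, 109.5]
tcp_rot: [-3.141, -1.052, 1.303]
contact_force: [0.1, -0.3, -3.7]
opening: 0.725
grasp_force: 88.3
```

>>> step_arm:
  moves:
    - {"tx": -0.12, "ty": 0, "tz": 0.07, "ax": 0, "ay": 0, "az": 0}
    - {"tx": -0.06, "ty": 0, "tz": 0.035, "ax": 0, "ay": 0, "az": 0}
    - {"tx": 0, "ty": 0, "tz": 0, "ax": 0, "ay": 0, "az": 0}
    - {"tx": 0, "ty": 0, "tz": 0, "ax": 0, "ay": 0, "az": 0}

```text
clock: 16.7
eef_pos: [536.3, 237.4, 105.7]
tcp_rot: [3.137, -1.052, 1.307]
contact_force: [-0.8, 1.1, -4.1]
opening: 0.726
grasp_force: 88.3
```

>>> step_arm:
  moves:
    - {"tx": -0.07, "ty": 0, "tz": 0.04, "ax": 0, "ay": 0, "az": 0}
    - {"tx": -0.06, "ty": 0, "tz": 0.035, "ax": 0, "ay": 0, "az": 0}
    - {"tx": 0, "ty": 0, "tz": 0, "ax": 0, "ay": 0, "az": 0}
    - {"tx": 0, "ty": 0, "tz": 0, "ax": 0, "ay": 0, "az": 0}

```text
clock: 17.2
eef_pos: [536.3, 237.5, 102.1]
tcp_rot: [3.137, -1.053, 1.307]
contact_force: [-1.8, -1.2, 3.0]
opening: 0.728
grasp_force: 89.1
```

>>> step_arm:
  moves:
    - {"tx": -0.02, "ty": 0, "tz": 0.01, "ax": 0, "ay": 0, "az": 0}
    - {"tx": 0, "ty": 0, "tz": 0, "ax": 0, "ay": 0, "az": 0}

```text
clock: 17.45
eef_pos: [536.3, 237.7, 102.0]
tcp_rot: [3.137, -1.054, 1.307]
contact_force: [-3.1, -3.0, 6.9]
opening: 0.725
grasp_force: 89.2
```

>>> step_arm:
  moves:
    - {"tx": 0, "ty": 0, "tz": 0, "ax": 0, "ay": 0, "az": 0}
    - {"tx": 0, "ty": 0, "tz": 0, "ax": 0, "ay": 0, "az": 0}
    - {"tx": 0, "ty": 0, "tz": 0, "ax": 0, "ay": 0, "az": 0}
    - {"tx": 0, "ty": 0, "tz": 0, "ax": 0, "ay": 0, "az": 0}
  gripper: 1

```text
clock: 17.95
eef_pos: [536.2, 237.4, 101.0]
tcp_rot: [3.138, -1.052, 1.306]
contact_force: [-0.5, -0.2, 0.4]
opening: 0.999
grasp_force: 0.0
```

>>> step_arm:
  moves:
    - {"tx": 0, "ty": 0, "tz": -0.4, "ax": 0, "ay": 0, "az": 0}
    - {"tx": 0, "ty": 0, "tz": -0.9, "ax": 0, "ay": 0, "az": 0}
    - {"tx": 0, "ty": 0, "tz": -0.9, "ax": 0, "ay": 0, "az": 0}
    - {"tx": 0, "ty": 0, "tz": -0.9, "ax": 0, "ay": 0, "az": 0}
    - {"tx": 0, "ty": 0, "tz": -0.9, "ax": 0, "ay": 0, "az": 0}

```text
clock: 18.58
eef_pos: [512.7, 152.6, 151.3]
tcp_rot: [3.138, -1.052, 1.306]
contact_force: [0.0, 0.1, -0.5]
opening: 1.003
grasp_force: 0.0
```

>>> step_arm:
  moves:
    - {"tx": 1, "ty": 0, "tz": -1, "ax": 0, "ay": 0, "az": 0}
    - {"tx": 1, "ty": 0, "tz": -1, "ax": 0, "ay": 0, "az": 0}
    - {"tx": 0, "ty": 0, "tz": -1, "ax": 0, "ay": 0, "az": 0}
    - {"tx": 0, "ty": 0, "tz": -1, "ax": 0, "ay": 0, "az": 0}
    - {"tx": 0, "ty": 0, "tz": 0, "ax": 0, "ay": 0, "az": 0}

```text
clock: 19.2
eef_pos: [496.8, 92.4, 244.5]
tcp_rot: [3.134, -1.052, 1.308]
contact_force: [0.2, 0.8, 0.3]
opening: 0.999
grasp_force: 0.0
```

Run:
```python
from h import *
g=geom();p,R,q=now();print(p,q.round(2))
for n in("top","scene"):
    c=cap(n,(537.4,239.8),143);print(n,c[:3]);cc=cap(n,(551.5,-354.5),93,60,img=c[3:]);print(cc[:3])
    cv2.imwrite(f"pics/{n}4.png",c[3][:,:,::-1])
```

```text
[496.75663926  92.44797105 244.54168111] [-0.39  0.35  2.12  1.15  1.24 -0.87]
top (np.int64(415), array([540.4, 241.5]), array([540.1, 240.5, 144. ]))
(np.int64(383), array([ 549.4, -357.6]), array([ 549.3, -356.5,   94.5]))
scene (np.int64(217), array([544.1, 245.3]), array([545.7, 245.5, 143.8]))
(np.int64(152), array([ 554.4, -351.8]), array([ 554.6, -352.7,   93. ]))
```

View pics/scene4.png

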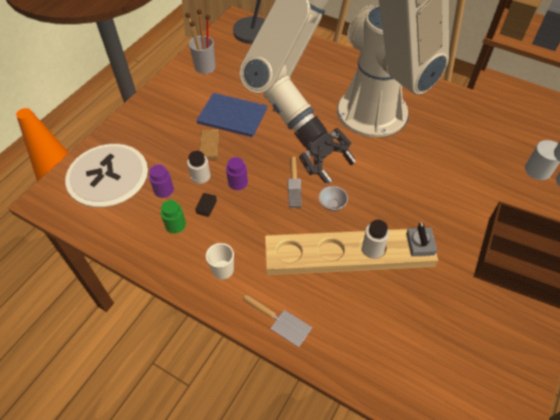

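Bottle b stands in pocket 1 at (375,240), with its top measured at 144 mm against 145 expected. The short bottle is unmoved at (199,167). Planning its grasp next.

Run:
```python
from h import *
g=geom();p,R,q=now()
B=np.array([551,-355.5,56.])
for hd in(50,):
    R1=ori(hd,25);z=R1.apply([0,0,1]);pre=B-125*z
    A=plan(p,R,pre+[0,0,110],R1,q,g);A1=plan(A[0],R1,pre,R1,A[2],g)
    A2=plan(A1[0],R1,B-3*z,R1,A1[2],g)
    A3=plan(A2[0],R1,A2[0]+[-20,20,250.],R1,A2[2],g)
    h=np.r_[z[:2],0]/np.hypot(*z[:2])
    A4=plan(A3[0],R1,A3[0],R1,A3[2],g,flip=R1.inv().apply(np.pi*h))
```

```text
N 18 row [-0.553  0.509 -0.939 -0.013  0.003  0.007] end [ 478. -442.  219.] q [-1.16  0.74  1.53  0.95  1.61 -0.81] spd [0.3  0.14 0.18 0.08 0.09 0.05] ok
N 5 row [-0.798 -0.     0.372  0.     0.     0.   ] end [ 478. -442.  109.] q [-1.16  0.89  1.53  0.95  1.52 -0.93] spd [0.   0.16 0.02 0.   0.07 0.1 ] ok
N 6 row [ 0.    -0.     0.813  0.     0.     0.   ] end [ 549. -358.   57.] q [-1.01  0.93  1.62  1.07  1.38 -1.  ] spd [0.13 0.04 0.08 0.08 0.09 0.04] ok
N 10 row [ 0.91  -0.113 -0.414  0.     0.     0.   ] end [ 529. -338.  307.] q [-1.02  0.54  1.66  1.03  1.55 -0.7 ] spd [0.01 0.21 0.06 0.02 0.08 0.13] ok
N 18 row [ 0.    -0.     0.     0.047 -0.     0.101] end [ 529. -338.  307.] q [-1.02  0.94  1.68  1.53  2.11  2.16] spd [0.06 0.21 0.22 0.2  0.25 0.65] ok
```

>>> step_arm:
  moves:
    - {"tx": -0.55, "ty": 0.5, "tz": -0.94, "ax": -0.013, "ay": 0.003, "az": 0.007}
    - {"tx": -0.55, "ty": 0.5, "tz": -0.94, "ax": -0.013, "ay": 0.003, "az": 0.007}
    - {"tx": -0.55, "ty": 0.5, "tz": -0.94, "ax": -0.013, "ay": 0.003, "az": 0.007}
    - {"tx": -0.55, "ty": 0.5, "tz": -0.94, "ax": -0.013, "ay": 0.003, "az": 0.007}
    - {"tx": -0.55, "ty": 0.5, "tz": -0.94, "ax": -0.013, "ay": 0.003, "az": 0.007}

```text
clock: 19.92
eef_pos: [513.8, -54.9, 240.3]
tcp_rot: [3.137, -1.077, 1.191]
contact_force: [0.3, 0.6, 0.5]
opening: 1.002
grasp_force: 0.0
```

>>> step_arm:
  moves:
    - {"tx": -0.55, "ty": 0.5, "tz": -0.94, "ax": -0.013, "ay": 0.003, "az": 0.007}
    - {"tx": -0.55, "ty": 0.5, "tz": -0.94, "ax": -0.013, "ay": 0.003, "az": 0.007}
    - {"tx": -0.55, "ty": 0.5, "tz": -0.94, "ax": -0.013, "ay": 0.003, "az": 0.007}
    - {"tx": -0.55, "ty": 0.5, "tz": -0.94, "ax": -0.013, "ay": 0.003, "az": 0.007}
    - {"tx": -0.55, "ty": 0.5, "tz": -0.94, "ax": -0.013, "ay": 0.003, "az": 0.007}

```text
clock: 20.55
eef_pos: [514.0, -204.4, 234.4]
tcp_rot: [3.14, -1.101, 1.072]
contact_force: [-0.3, -0.5, -0.6]
opening: 0.999
grasp_force: 0.0
```

>>> step_arm:
  moves:
    - {"tx": -0.55, "ty": 0.5, "tz": -0.94, "ax": -0.013, "ay": 0.003, "az": 0.007}
    - {"tx": -0.55, "ty": 0.5, "tz": -0.94, "ax": -0.013, "ay": 0.003, "az": 0.007}
    - {"tx": -0.55, "ty": 0.5, "tz": -0.94, "ax": -0.013, "ay": 0.003, "az": 0.007}
    - {"tx": -0.55, "ty": 0.5, "tz": -0.94, "ax": -0.013, "ay": 0.003, "az": 0.007}
    - {"tx": -0.55, "ty": 0.5, "tz": -0.94, "ax": -0.013, "ay": 0.003, "az": 0.007}

```text
clock: 21.18
eef_pos: [496.7, -353.7, 225.4]
tcp_rot: [-3.135, -1.124, 0.949]
contact_force: [0.0, 0.8, -0.4]
opening: 0.999
grasp_force: 0.0
```

>>> step_arm:
  moves:
    - {"tx": -0.55, "ty": 0.5, "tz": -0.94, "ax": -0.013, "ay": 0.003, "az": 0.007}
    - {"tx": -0.55, "ty": 0.5, "tz": -0.94, "ax": -0.013, "ay": 0.003, "az": 0.007}
    - {"tx": -0.55, "ty": 0.5, "tz": -0.94, "ax": -0.013, "ay": 0.003, "az": 0.007}
    - {"tx": 0, "ty": 0, "tz": 0, "ax": 0, "ay": 0, "az": 0}
    - {"tx": 0, "ty": 0, "tz": 0, "ax": 0, "ay": 0, "az": 0}

```text
clock: 21.8
eef_pos: [478.3, -439.9, 218.3]
tcp_rot: [-3.125, -1.138, 0.871]
contact_force: [0.6, 0.3, 0.3]
opening: 1.002
grasp_force: 0.0
```

Run:
```python
from h import *
g=geom();p,R,q=now();print(p)
for n in("top","scene"):
    c=cap(n,(551,-355.5),93,60);print(n,c[:3]);print(cap(n,(540,241),143,60,img=c[3:])[:3]);cv2.imwrite(f"pics/{n}5.png",c[3][:,:,::-1])
B=np.array([551,-355.5,56.])
R1=ori(50,25);z=R1.apply([0,0,1]);pre=B-125*z
A1=plan(p,R,pre,R1,q,g)
A2=plan(A1[0],R1,B-3*z,R1,A1[2],g)
```

```text
[ 478.31784875 -439.89041489  218.27985287]
top (np.int64(378), array([ 549.2, -357.6]), array([ 549.5, -356.5,   94.4]))
(np.int64(414), array([540.4, 241.3]), array([540.2, 240.4, 144. ]))
scene (np.int64(155), array([ 553.4, -352.9]), array([ 554.8, -352.6,   93. ]))
(np.int64(219), array([544.9, 245.1]), array([546.2, 245.6, 144. ]))
N 5 row [-0.801  0.015  0.354 -0.002 -0.    -0.   ] end [ 478. -442.  109.] q [-1.16  0.89  1.53  0.95  1.52 -0.93] spd [0.   0.16 0.02 0.01 0.08 0.1 ] ok
N 6 row [-0.     0.     0.813  0.     0.     0.   ] end [ 549. -358.   57.] q [-1.01  0.93  1.62  1.07  1.38 -1.  ] spd [0.13 0.04 0.08 0.08 0.09 0.04] ok
```

>>> step_arm:
  moves:
    - {"tx": -0.8, "ty": 0.02, "tz": 0.35, "ax": -0.002, "ay": 0, "az": 0}
    - {"tx": -0.8, "ty": 0.02, "tz": 0.35, "ax": -0.002, "ay": 0, "az": 0}
    - {"tx": -0.8, "ty": 0.01, "tz": 0.35, "ax": -0.002, "ay": 0, "az": 0}
    - {"tx": -0.8, "ty": 0.01, "tz": 0.35, "ax": -0.002, "ay": 0, "az": 0}
    - {"tx": -0.8, "ty": 0.01, "tz": 0.35, "ax": -0.002, "ay": 0, "az": 0}

```text
clock: 22.52
eef_pos: [477.8, -443.1, 107.7]
tcp_rot: [3.141, -1.138, 0.872]
contact_force: [1.4, 0.2, -0.1]
opening: 1.003
grasp_force: 0.0
```

>>> step_arm:
  moves:
    - {"tx": 0, "ty": 0, "tz": 0.81, "ax": 0, "ay": 0, "az": 0}
    - {"tx": 0, "ty": 0, "tz": 0.81, "ax": 0, "ay": 0, "az": 0}
    - {"tx": 0, "ty": 0, "tz": 0.81, "ax": 0, "ay": 0, "az": 0}
    - {"tx": 0, "ty": 0, "tz": 0.81, "ax": 0, "ay": 0, "az": 0}
    - {"tx": 0, "ty": 0, "tz": 0.81, "ax": 0, "ay": 0, "az": 0}

```text
clock: 23.15
eef_pos: [538.2, -371.7, 66.9]
tcp_rot: [3.138, -1.137, 0.875]
contact_force: [0.8, -0.2, 0.3]
opening: 1.0
grasp_force: 0.0
```

>>> step_arm:
  moves:
    - {"tx": 0, "ty": 0, "tz": 0.81, "ax": 0, "ay": 0, "az": 0}
    - {"tx": 0, "ty": 0, "tz": 0, "ax": 0, "ay": 0, "az": 0}
    - {"tx": 0, "ty": 0, "tz": 0, "ax": 0, "ay": 0, "az": 0}

```text
clock: 23.52
eef_pos: [549.0, -359.1, 58.7]
tcp_rot: [3.139, -1.137, 0.874]
contact_force: [-0.2, -0.7, 0.4]
opening: 1.001
grasp_force: 0.0
```

>>> step_arm:
  moves:
    - {"tx": 0, "ty": 0, "tz": 0, "ax": 0, "ay": 0, "az": 0}
    - {"tx": 0, "ty": 0, "tz": 0, "ax": 0, "ay": 0, "az": 0}
    - {"tx": 0, "ty": 0, "tz": 0, "ax": 0, "ay": 0, "az": 0}
    - {"tx": 0, "ty": 0, "tz": 0, "ax": 0, "ay": 0, "az": 0}
    - {"tx": 0, "ty": 0, "tz": 0, "ax": 0, "ay": 0, "az": 0}
  gripper: 0.5
  newtons: 80

```text
clock: 24.15
eef_pos: [549.0, -359.6, 59.3]
tcp_rot: [3.137, -1.138, 0.875]
contact_force: [-4.0, -4.3, 5.8]
opening: 0.729
grasp_force: 87.2
```

>>> step_arm:
  moves:
    - {"tx": 0.4, "ty": 0, "tz": -0.19, "ax": 0, "ay": 0, "az": 0}
    - {"tx": 0.9, "ty": -0.1, "tz": -0.42, "ax": 0, "ay": 0, "az": 0}
    - {"tx": 0.9, "ty": -0.1, "tz": -0.42, "ax": 0, "ay": 0, "az": 0}
    - {"tx": 0.9, "ty": -0.1, "tz": -0.42, "ax": 0, "ay": 0, "az": 0}
    - {"tx": 0.9, "ty": -0.1, "tz": -0.42, "ax": 0, "ay": 0, "az": 0}

```text
clock: 24.78
eef_pos: [540.7, -352.2, 169.4]
tcp_rot: [3.141, -1.137, 0.872]
contact_force: [-0.9, 0.6, -4.1]
opening: 0.728
grasp_force: 87.3
```

>>> step_arm:
  moves:
    - {"tx": 0.9, "ty": -0.1, "tz": -0.42, "ax": 0, "ay": 0, "az": 0}
    - {"tx": 0.9, "ty": -0.1, "tz": -0.42, "ax": 0, "ay": 0, "az": 0}
    - {"tx": 0.9, "ty": -0.1, "tz": -0.42, "ax": 0, "ay": 0, "az": 0}
    - {"tx": 0.9, "ty": -0.1, "tz": -0.42, "ax": 0, "ay": 0, "az": 0}
    - {"tx": 0.9, "ty": -0.1, "tz": -0.42, "ax": 0, "ay": 0, "az": 0}

```text
clock: 25.4
eef_pos: [530.9, -344.6, 294.6]
tcp_rot: [3.14, -1.137, 0.873]
contact_force: [0.1, 0.2, -3.9]
opening: 0.729
grasp_force: 87.3
```

Run:
```python
from h import *
g=geom();p,R,q=now();print(p,q.round(2),r.sense()["contact_force"])
z=R.apply([0,0,1]);h=np.r_[z[:2],0]/np.hypot(*z[:2])
A=plan(p,R,p,R,q,g,flip=R.inv().apply(np.pi*h))
```

```text
[ 530.86716968 -344.60316263  294.55561638] [-1.02  0.57  1.66  1.04  1.55 -0.72] [ 0.10638609  0.18093654 -3.94720265]
N 18 row [ 0.    -0.     0.     0.047  0.     0.101] end [ 531. -345.  295.] q [-1.02  0.96  1.66  1.52  2.1   2.15] spd [0.06 0.21 0.21 0.19 0.25 0.66] ok
```

>>> step_arm:
  moves:
    - {"tx": 0, "ty": 0, "tz": 0, "ax": 0.047, "ay": 0, "az": 0.101}
    - {"tx": 0, "ty": 0, "tz": 0, "ax": 0.047, "ay": 0, "az": 0.101}
    - {"tx": 0, "ty": 0, "tz": 0, "ax": 0.047, "ay": 0, "az": 0.101}
    - {"tx": 0, "ty": 0, "tz": 0, "ax": 0.047, "ay": 0, "az": 0.101}
    - {"tx": 0, "ty": 0, "tz": 0, "ax": 0.047, "ay": 0, "az": 0.101}

```text
clock: 26.02
eef_pos: [531.1, -345.0, 294.0]
tcp_rot: [-1.906, -0.617, -0.156]
contact_force: [-0.5, 0.0, -3.3]
opening: 0.727
grasp_force: 87.4
```

>>> step_arm:
  moves:
    - {"tx": 0, "ty": 0, "tz": 0, "ax": 0.047, "ay": 0, "az": 0.101}
    - {"tx": 0, "ty": 0, "tz": 0, "ax": 0.047, "ay": 0, "az": 0.101}
    - {"tx": 0, "ty": 0, "tz": 0, "ax": 0.047, "ay": 0, "az": 0.101}
    - {"tx": 0, "ty": 0, "tz": 0, "ax": 0.047, "ay": 0, "az": 0.101}
    - {"tx": 0, "ty": 0, "tz": 0, "ax": 0.047, "ay": 0, "az": 0.101}

```text
clock: 26.65
eef_pos: [531.2, -345.1, 293.7]
tcp_rot: [-1.491, 0.165, -0.257]
contact_force: [0.5, -0.1, -3.1]
opening: 0.728
grasp_force: 87.5
```

>>> step_arm:
  moves:
    - {"tx": 0, "ty": 0, "tz": 0, "ax": 0.047, "ay": 0, "az": 0.101}
    - {"tx": 0, "ty": 0, "tz": 0, "ax": 0.047, "ay": 0, "az": 0.101}
    - {"tx": 0, "ty": 0, "tz": 0, "ax": 0.047, "ay": 0, "az": 0.101}
    - {"tx": 0, "ty": 0, "tz": 0, "ax": 0.047, "ay": 0, "az": 0.101}
    - {"tx": 0, "ty": 0, "tz": 0, "ax": 0.047, "ay": 0, "az": 0.101}

```text
clock: 27.28
eef_pos: [531.2, -345.1, 293.6]
tcp_rot: [-0.925, 0.91, 0.063]
contact_force: [-0.4, -0.5, -2.6]
opening: 0.727
grasp_force: 87.6
```

>>> step_arm:
  moves:
    - {"tx": 0, "ty": 0, "tz": 0, "ax": 0.047, "ay": 0, "az": 0.101}
    - {"tx": 0, "ty": 0, "tz": 0, "ax": 0.047, "ay": 0, "az": 0.101}
    - {"tx": 0, "ty": 0, "tz": 0, "ax": 0.047, "ay": 0, "az": 0.101}
    - {"tx": 0, "ty": 0, "tz": 0, "ax": 0, "ay": 0, "az": 0}
    - {"tx": 0, "ty": 0, "tz": 0, "ax": 0, "ay": 0, "az": 0}

```text
clock: 27.9
eef_pos: [531.2, -345.1, 293.7]
tcp_rot: [0.006, 1.133, 0.876]
contact_force: [0.9, 0.3, -3.9]
opening: 0.725
grasp_force: 87.7
```

>>> step_arm:
  moves:
    - {"tx": 0, "ty": 0, "tz": 0, "ax": 0, "ay": 0, "az": 0}
    - {"tx": 0, "ty": 0, "tz": 0, "ax": 0, "ay": 0, "az": 0}
    - {"tx": 0, "ty": 0, "tz": 0, "ax": 0, "ay": 0, "az": 0}
    - {"tx": 0, "ty": 0, "tz": 0, "ax": 0, "ay": 0, "az": 0}
    - {"tx": 0, "ty": 0, "tz": 0, "ax": 0, "ay": 0, "az": 0}

```text
clock: 28.52
eef_pos: [531.1, -344.8, 293.1]
tcp_rot: [0.017, 1.133, 0.887]
contact_force: [-0.3, 0.0, -4.0]
opening: 0.73
grasp_force: 87.7
```

>>> step_arm:
  moves:
    - {"tx": 0, "ty": 0, "tz": 0, "ax": 0, "ay": 0, "az": 0}
    - {"tx": 0, "ty": 0, "tz": 0, "ax": 0, "ay": 0, "az": 0}
    - {"tx": 0, "ty": 0, "tz": 0, "ax": 0, "ay": 0, "az": 0}
    - {"tx": 0, "ty": 0, "tz": 0, "ax": 0, "ay": 0, "az": 0}
    - {"tx": 0, "ty": 0, "tz": 0, "ax": 0, "ay": 0, "az": 0}

```text
clock: 29.15
eef_pos: [531.0, -344.9, 293.1]
tcp_rot: [0.017, 1.133, 0.887]
contact_force: [-0.3, -0.3, -3.7]
opening: 0.729
grasp_force: 87.7
```

Run:
```python
from h import *
g=geom();p,R,q=now();print(p,q.round(2),r.sense()["tcp_rot"])
P,d=eyes.grab_frame("scene");cv2.imwrite("pics/scene6.png",P[:,:,::-1])
z=R.apply([0,0,1]);h=np.r_[z[:2],0]/np.hypot(*z[:2])
A=plan(p,R,p,R,q,g,flip=R.inv().apply(-np.pi*h))
P2=np.array([603.,140.,69.])
for hd in(50,60,75):
    R1=ori(hd,25);z=R1.apply([0,0,1]);z=np.r_[z[:2],0]/np.hypot(*z[:2]);print(hd)
    up=P2-4*z+[0,0,70]
    C=plan(A[0],A[1],up+[0,0,70],R1,A[2],g); C=plan(C[0],C[1],up,R1,C[2],g);plan(C[0],C[1],P2-4*z,R1,C[2],g)
```

```text
[ 531.04335122 -344.85389851  293.12893462] [-1.02  0.97  1.66  1.53  2.11  2.16] [0.01720208 1.13295413 0.88679382]
N 18 row [-0.     0.     0.    -0.047  0.    -0.101] end [ 531. -345.  293.] q [-1.02  0.56  1.66  1.03  1.54 -0.71] spd [0.06 0.21 0.22 0.2  0.26 0.66] ok
50
N 18 row [ 0.217 -0.573  0.911  0.     0.    -0.   ] end [600. 137. 209.] q [-0.2   0.44  2.21  1.8   0.96 -1.04] spd [0.33 0.1  0.21 0.25 0.12 0.09] ok
N 3 row [-0.846  0.     0.394  0.     0.    -0.   ] end [600. 137. 139.] q [-0.2   0.6   2.22  1.9   1.   -1.24] spd [0.   0.28 0.02 0.14 0.06 0.25] ok
N 3 row [-0.846  0.     0.394  0.    -0.    -0.   ] end [600. 137.  69.] q [-0.2   0.77  2.2   1.99  1.06 -1.4 ] spd [0.   0.29 0.04 0.11 0.07 0.21] ok
60
N 18 row [ 0.236 -0.495  0.952  0.006  0.    -0.003] end [601. 137. 209.] q [-0.25  0.48  2.11  1.56  1.06 -0.96] spd [0.28 0.08 0.17 0.16 0.1  0.06] ok
N 3 row [-0.846 -0.     0.394 -0.     0.     0.   ] end [601. 137. 139.] q [-0.25  0.63  2.12  1.65  1.06 -1.14] spd [0.   0.26 0.02 0.11 0.01 0.22] ok
N 3 row [-0.846  0.     0.394  0.     0.     0.   ] end [601. 137.  69.] q [-0.25  0.78  2.1   1.72  1.08 -1.29] spd [0.   0.26 0.03 0.09 0.02 0.19] ok
75
N 19 row [ 0.248 -0.353  0.954  0.013 -0.    -0.007] end [602. 136. 209.] q [-0.27  0.56  1.95  1.3   1.23 -0.89] spd [0.23 0.03 0.1  0.07 0.06 0.04] ok
N 3 row [-0.846  0.     0.394 -0.     0.    -0.   ] end [602. 136. 139.] q [-0.27  0.68  1.95  1.35  1.19 -1.02] spd [0.   0.22 0.01 0.06 0.04 0.17] ok
N 3 row [-0.846  0.     0.394  0.     0.    -0.   ] end [602. 136.  69.] q [-0.27  0.81  1.94  1.39  1.17 -1.15] spd [0.   0.23 0.03 0.06 0.03 0.16] ok
```

View pics/scene6.png

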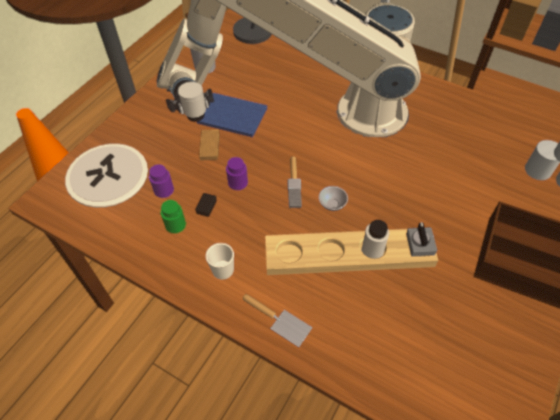

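Short bottle is inverted in hand at (192,100); bottle b still stands at (375,240). Turning it back and carrying it to pocket 2.

>>> step_arm:
  moves:
    - {"tx": 0, "ty": 0, "tz": 0, "ax": -0.047, "ay": 0, "az": -0.101}
    - {"tx": 0, "ty": 0, "tz": 0, "ax": -0.047, "ay": 0, "az": -0.101}
    - {"tx": 0, "ty": 0, "tz": 0, "ax": -0.047, "ay": 0, "az": -0.101}
    - {"tx": 0, "ty": 0, "tz": 0, "ax": -0.047, "ay": 0, "az": -0.101}
    - {"tx": 0, "ty": 0, "tz": 0, "ax": -0.047, "ay": 0, "az": -0.101}

```text
clock: 29.82
eef_pos: [531.1, -344.8, 292.8]
tcp_rot: [-1.228, 0.62, -0.152]
contact_force: [0.7, 1.2, -4.3]
opening: 0.73
grasp_force: 87.7
```

>>> step_arm:
  moves:
    - {"tx": 0, "ty": 0, "tz": 0, "ax": -0.047, "ay": 0, "az": -0.101}
    - {"tx": 0, "ty": 0, "tz": 0, "ax": -0.047, "ay": 0, "az": -0.101}
    - {"tx": 0, "ty": 0, "tz": 0, "ax": -0.047, "ay": 0, "az": -0.101}
    - {"tx": 0, "ty": 0, "tz": 0, "ax": -0.047, "ay": 0, "az": -0.101}
    - {"tx": 0, "ty": 0, "tz": 0, "ax": -0.047, "ay": 0, "az": -0.101}

```text
clock: 30.45
eef_pos: [531.1, -344.8, 292.9]
tcp_rot: [-1.644, -0.162, -0.258]
contact_force: [-0.2, -0.1, -3.3]
opening: 0.724
grasp_force: 87.6
```

>>> step_arm:
  moves:
    - {"tx": 0, "ty": 0, "tz": 0, "ax": -0.047, "ay": 0, "az": -0.101}
    - {"tx": 0, "ty": 0, "tz": 0, "ax": -0.047, "ay": 0, "az": -0.101}
    - {"tx": 0, "ty": 0, "tz": 0, "ax": -0.047, "ay": 0, "az": -0.101}
    - {"tx": 0, "ty": 0, "tz": 0, "ax": -0.047, "ay": 0, "az": -0.101}
    - {"tx": 0, "ty": 0, "tz": 0, "ax": -0.047, "ay": 0, "az": -0.101}

```text
clock: 31.08
eef_pos: [530.9, -344.8, 293.2]
tcp_rot: [-2.206, -0.908, 0.054]
contact_force: [0.9, 1.0, -3.0]
opening: 0.727
grasp_force: 87.5
```

>>> step_arm:
  moves:
    - {"tx": 0, "ty": 0, "tz": 0, "ax": -0.047, "ay": 0, "az": -0.101}
    - {"tx": 0, "ty": 0, "tz": 0, "ax": -0.047, "ay": 0, "az": -0.101}
    - {"tx": 0, "ty": 0, "tz": 0, "ax": -0.047, "ay": 0, "az": -0.101}
    - {"tx": 0.2, "ty": -0.5, "tz": 0.8, "ax": 0, "ay": 0, "az": 0}
    - {"tx": 0.22, "ty": -0.57, "tz": 0.91, "ax": 0, "ay": 0, "az": 0}

```text
clock: 31.7
eef_pos: [538.0, -294.0, 284.7]
tcp_rot: [3.139, -1.137, 0.873]
contact_force: [0.1, 0.1, -3.1]
opening: 0.727
grasp_force: 87.7
```

>>> step_arm:
  moves:
    - {"tx": 0.22, "ty": -0.57, "tz": 0.91, "ax": 0, "ay": 0, "az": 0}
    - {"tx": 0.22, "ty": -0.57, "tz": 0.91, "ax": 0, "ay": 0, "az": 0}
    - {"tx": 0.22, "ty": -0.57, "tz": 0.91, "ax": 0, "ay": 0, "az": 0}
    - {"tx": 0.22, "ty": -0.57, "tz": 0.91, "ax": 0, "ay": 0, "az": 0}
    - {"tx": 0.22, "ty": -0.57, "tz": 0.91, "ax": 0, "ay": 0, "az": 0}

```text
clock: 32.33
eef_pos: [557.6, -159.8, 261.7]
tcp_rot: [3.14, -1.137, 0.873]
contact_force: [-0.0, -0.1, -3.2]
opening: 0.727
grasp_force: 87.7
```

>>> step_arm:
  moves:
    - {"tx": 0.22, "ty": -0.57, "tz": 0.91, "ax": 0, "ay": 0, "az": 0}
    - {"tx": 0.22, "ty": -0.57, "tz": 0.91, "ax": 0, "ay": 0, "az": 0}
    - {"tx": 0.22, "ty": -0.57, "tz": 0.91, "ax": 0, "ay": 0, "az": 0}
    - {"tx": 0.22, "ty": -0.57, "tz": 0.91, "ax": 0, "ay": 0, "az": 0}
    - {"tx": 0.22, "ty": -0.57, "tz": 0.91, "ax": 0, "ay": 0, "az": 0}

```text
clock: 32.95
eef_pos: [577.1, -26.2, 238.9]
tcp_rot: [3.14, -1.137, 0.873]
contact_force: [0.0, -0.6, -4.5]
opening: 0.724
grasp_force: 87.7
```

>>> step_arm:
  moves:
    - {"tx": 0.22, "ty": -0.57, "tz": 0.91, "ax": 0, "ay": 0, "az": 0}
    - {"tx": 0.22, "ty": -0.57, "tz": 0.91, "ax": 0, "ay": 0, "az": 0}
    - {"tx": 0.22, "ty": -0.57, "tz": 0.91, "ax": 0, "ay": 0, "az": 0}
    - {"tx": 0.22, "ty": -0.57, "tz": 0.91, "ax": 0, "ay": 0, "az": 0}
    - {"tx": 0, "ty": 0, "tz": 0, "ax": 0, "ay": 0, "az": 0}

```text
clock: 33.58
eef_pos: [591.9, 81.5, 220.4]
tcp_rot: [-3.141, -1.137, 0.873]
contact_force: [-0.8, 0.3, -3.1]
opening: 0.725
grasp_force: 88.2
```

Run:
```python
from h import *
g=geom();p,R,q=now();print(p,q.round(2),r.sense()["contact_force"])
P2=np.array([603.,140.,69.])
R1=ori(50,25);z=R1.apply([0,0,1]);z=np.r_[z[:2],0]/np.hypot(*z[:2])
up=P2-4*z+[0,0,60]
plan(p,R,up,R1,q,g)
```

```text
[591.92145596  81.54927082 220.36122017] [-0.33  0.43  2.19  1.65  1.02 -0.99] [-0.77184783  0.25349131 -3.07321652]
N 4 row [-0.627 -0.29   0.819 -0.    -0.     0.   ] end [600. 137. 129.] q [-0.2   0.63  2.22  1.92  1.01 -1.26] spd [0.17 0.27 0.04 0.24 0.03 0.25] ok
```

>>> step_arm:
  moves:
    - {"tx": -0.63, "ty": -0.29, "tz": 0.82, "ax": 0, "ay": 0, "az": 0}
    - {"tx": -0.63, "ty": -0.29, "tz": 0.82, "ax": 0, "ay": 0, "az": 0}
    - {"tx": -0.63, "ty": -0.29, "tz": 0.82, "ax": 0, "ay": 0, "az": 0}
    - {"tx": -0.63, "ty": -0.29, "tz": 0.82, "ax": 0, "ay": 0, "az": 0}
    - {"tx": 0, "ty": 0, "tz": 0, "ax": 0, "ay": 0, "az": 0}

```text
clock: 34.2
eef_pos: [601.0, 135.2, 127.6]
tcp_rot: [-3.138, -1.136, 0.868]
contact_force: [-0.3, -0.9, -3.1]
opening: 0.726
grasp_force: 88.4
```

>>> step_arm:
  moves:
    - {"tx": 0, "ty": 0, "tz": 0, "ax": 0, "ay": 0, "az": 0}

```text
clock: 34.33
eef_pos: [601.9, 134.4, 129.7]
tcp_rot: [3.139, -1.138, 0.873]
contact_force: [-0.9, -0.8, -3.0]
opening: 0.731
grasp_force: 88.4
```

Run:
```python
from h import *
g=geom();p,R,q=now();print(p,r.sense()["contact_force"])
for n in("top","scene"): capheld(n,p,50,p[2]+36)
P2=np.array([603.,140.,69.])
R1=ori(50,25);z=R1.apply([0,0,1]);z=np.r_[z[:2],0]/np.hypot(*z[:2])
plan(p,R,P2-3.5*z+[0,0,5],R1,q,g,v=12)
```

```text
[601.93093255 134.41752588 129.72403532] [-0.90947196 -0.77448258 -3.01729944]
top n 165 z 165.0 far 24.0 lat -23.0 22.6 -> centre along -0.5 lat -0.2
scene n 119 z 165.5 far 29.7 lat -23.8 22.0 -> centre along 5.2 lat -0.9
N 5 row [-0.4   -0.022  0.198  0.    -0.     0.   ] end [601. 137.  74.] q [-0.2   0.76  2.2   1.98  1.05 -1.39] spd [0.01 0.13 0.02 0.05 0.03 0.09] ok
```

>>> step_arm:
  moves:
    - {"tx": -0.4, "ty": -0.02, "tz": 0.21, "ax": 0, "ay": 0, "az": 0}
    - {"tx": -0.4, "ty": -0.02, "tz": 0.21, "ax": 0, "ay": 0, "az": 0}
    - {"tx": -0.4, "ty": -0.02, "tz": 0.2, "ax": 0, "ay": 0, "az": 0}
    - {"tx": -0.4, "ty": -0.02, "tz": 0.2, "ax": 0, "ay": 0, "az": 0}
    - {"tx": -0.35, "ty": -0.02, "tz": 0.18, "ax": 0, "ay": 0, "az": 0}

```text
clock: 35.05
eef_pos: [600.9, 138.4, 73.2]
tcp_rot: [3.141, -1.137, 0.872]
contact_force: [-0.0, 0.8, -4.1]
opening: 0.727
grasp_force: 88.4
```

>>> step_arm:
  moves:
    - {"tx": 0, "ty": 0, "tz": 0, "ax": 0, "ay": 0, "az": 0}
    - {"tx": 0, "ty": 0, "tz": 0, "ax": 0, "ay": 0, "az": 0}

```text
clock: 35.3
eef_pos: [601.1, 138.4, 74.4]
tcp_rot: [3.14, -1.138, 0.873]
contact_force: [0.0, -0.8, -3.4]
opening: 0.729
grasp_force: 88.4
```

>>> step_arm:
  moves:
    - {"tx": -0.09, "ty": 0, "tz": 0.04, "ax": 0, "ay": 0, "az": 0}
    - {"tx": -0.09, "ty": 0, "tz": 0.04, "ax": 0, "ay": 0, "az": 0}
    - {"tx": 0, "ty": 0, "tz": 0, "ax": 0, "ay": 0, "az": 0}
    - {"tx": 0, "ty": 0, "tz": 0, "ax": 0, "ay": 0, "az": 0}

```text
clock: 35.8
eef_pos: [601.1, 138.3, 69.5]
tcp_rot: [3.139, -1.138, 0.873]
contact_force: [0.6, -0.3, -3.1]
opening: 0.73
grasp_force: 88.4
```

>>> step_arm:
  moves:
    - {"tx": -0.04, "ty": 0, "tz": 0.018, "ax": 0, "ay": 0, "az": 0}
    - {"tx": 0, "ty": 0, "tz": 0, "ax": 0, "ay": 0, "az": 0}
    - {"tx": 0, "ty": 0, "tz": 0, "ax": 0, "ay": 0, "az": 0}

```text
clock: 36.17
eef_pos: [601.2, 138.4, 69.1]
tcp_rot: [3.139, -1.139, 0.874]
contact_force: [-4.1, -2.3, 5.9]
opening: 0.726
grasp_force: 89.4
```

>>> step_arm:
  moves:
    - {"tx": 0, "ty": 0, "tz": 0, "ax": 0, "ay": 0, "az": 0}
    - {"tx": 0, "ty": 0, "tz": 0, "ax": 0, "ay": 0, "az": 0}
    - {"tx": 0, "ty": 0, "tz": 0, "ax": 0, "ay": 0, "az": 0}
    - {"tx": 0, "ty": 0, "tz": 0, "ax": 0, "ay": 0, "az": 0}
  gripper: 1

```text
clock: 36.67
eef_pos: [601.1, 138.3, 68.3]
tcp_rot: [3.139, -1.138, 0.873]
contact_force: [0.0, -0.3, 0.1]
opening: 1.004
grasp_force: 0.0
```

>>> step_arm:
  moves:
    - {"tx": 0, "ty": 0, "tz": -0.4, "ax": 0, "ay": 0, "az": 0}
    - {"tx": 0, "ty": 0, "tz": -0.9, "ax": 0, "ay": 0, "az": 0}
    - {"tx": 0, "ty": 0, "tz": -0.9, "ax": 0, "ay": 0, "az": 0}
    - {"tx": 0, "ty": 0, "tz": -0.9, "ax": 0, "ay": 0, "az": 0}
    - {"tx": 0, "ty": 0, "tz": -0.9, "ax": 0, "ay": 0, "az": 0}

```text
clock: 37.3
eef_pos: [541.7, 68.1, 110.8]
tcp_rot: [3.14, -1.137, 0.873]
contact_force: [0.6, -0.7, -0.3]
opening: 0.996
grasp_force: 0.0
```

>>> step_arm:
  moves:
    - {"tx": 1, "ty": 0, "tz": -1, "ax": 0, "ay": 0, "az": 0}
    - {"tx": 1, "ty": 0, "tz": -1, "ax": 0, "ay": 0, "az": 0}
    - {"tx": 1, "ty": 0, "tz": -1, "ax": 0, "ay": 0, "az": 0}
    - {"tx": 1, "ty": 0, "tz": -1, "ax": 0, "ay": 0, "az": 0}
    - {"tx": 0, "ty": 0, "tz": 0, "ax": 0, "ay": 0, "az": 0}

```text
clock: 37.92
eef_pos: [511.1, 30.6, 245.1]
tcp_rot: [3.129, -1.138, 0.881]
contact_force: [-0.6, 0.8, 0.0]
opening: 0.998
grasp_force: 0.0
```

Run:
```python
from h import *
g=geom();p,R,q=now();print(p,q.round(2))
for n in("top","scene"):
    c=cap(n,(538,240),143);print(n,c[:3]);print(cap(n,(603,140),103,img=c[3:])[:3]);cv2.imwrite(f"pics/{n}7.png",c[3][:,:,::-1])
    if n=="top":
        W=cloud(*c[3:],eyes.camera_info(n));k=W[(W[...,2]>95)&(W[...,2]<108)&(np.hypot(W[...,0]-466,W[...,1]-348)<40)];print(len(k),cv2.minAreaRect(k[:,:2].astype(np.float32)))
K=np.array([466.2,348.3,91-6.])
for yaw in (-147,33,-57,123,-103,77):
    # tool down; R=Rz(yaw)Rx(pi); tool x at yaw, y perpendicular
    R1=Ro.from_euler("xyz",[np.pi,0,np.radians(yaw)]);print(yaw)
    C=plan(p,R,K+[0,0,130],R1,q,g)
    if np.all(C[2]<HI) and np.all(C[2]>LO):
        D=plan(C[0],R1,K,R1,C[2],g)
        plan(D[0],R1,K,R1,D[2],g,flip=np.array([0,0,1.6]))
```

```text
[511.05161123  30.57806267 245.14223857] [-0.53  0.31  2.3   1.48  1.12 -0.99]
top (np.int64(414), array([540.6, 240.8]), array([540.1, 240.2, 143.9]))
(np.int64(352), array([601.2, 138.7]), array([600.7, 137.9, 104.3]))
210 ((466.1204528808594, 348.4543151855469), (64.09856414794922, 13.776182174682617), 33.351341247558594)
scene (np.int64(219), array([544.3, 245.4]), array([545.6, 245.5, 143.9]))
(np.int64(202), array([605.8, 142.3]), array([607. , 143. , 103.8]))
-147
N 17 row [ 0.665  0.394  0.728  0.058 -0.008 -0.091] end [466. 348. 215.] q [ 0.64  0.33  1.77  0.    1.05 -1.51] spd [0.4  0.1  0.38 0.38 0.19 0.15] ok
N 6 row [ 0.    -0.     0.867  0.     0.     0.   ] end [466. 348.  85.] q [ 0.64  0.5   1.85  0.    0.79 -1.51] spd [0.   0.16 0.08 0.   0.16 0.  ] ok
N 9 row [0.    0.    0.    0.    0.    0.113] end [466. 348.  85.] q [0.64 0.5  1.85 0.   0.79 0.09] spd [0.   0.   0.   0.   0.   0.65] ok
33
N 12 row [ 0.443 -0.881  0.473 -0.009 -0.06   0.014] end [466. 348. 215.] q [ 0.64  0.33  1.77 -0.    1.05  1.64] spd [0.69 0.5  0.34 0.98 0.47 1.35] ok
N 6 row [-0.     0.    
[... 954 characters left out ...]
 [-0.656 -0.816 -0.039 -0.058 -0.014  0.091] end [466. 348. 215.] q [ 0.64  0.33  1.77  6.28  1.05 -2.27] spd [1.37 0.36 0.41 3.14 0.65 1.92] BAD 3:0.000 4:0.000 5:0.000 7:0.000 8:0.000 9:0.000 10:0.000 11:0.000 12:0.000 13:0.000 14:0.000 15:0.000
77
N 9 row [ 0.932 -0.861  0.803  0.019 -0.079 -0.03 ] end [466. 348. 215.] q [0.64 0.33 1.77 0.   1.05 0.87] spd [0.79 0.57 0.31 0.9  0.49 1.04] ok
N 6 row [-0.     0.     0.867  0.     0.     0.   ] end [466. 348.  85.] q [ 0.64  0.5   1.85 -0.    0.79  0.87] spd [0.   0.16 0.08 0.   0.16 0.  ] ok
N 9 row [-0.     0.     0.     0.     0.     0.113] end [466. 348.  85.] q [ 0.64  0.5   1.85 -0.    0.79  2.47] spd [0.   0.   0.   0.   0.   0.65] ok
```

View pics/top7.png

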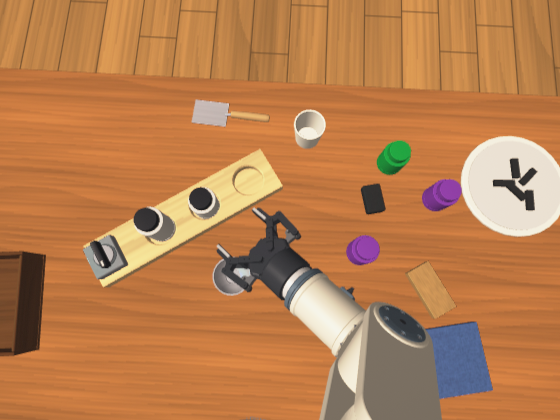

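Run:
```python
from h import *
g=geom();p,R,q=now()
R1=Ro.from_euler("xyz",[np.pi,0,np.radians(-146.65)])
C=plan(p,R,np.array([466.2,348.4,245.]),R1,q,g,n=20)
```

```text
N 20 row [ 0.595  0.394  0.569  0.05  -0.007 -0.077] end [466. 348. 245.] q [ 0.64  0.3   1.74 -0.    1.11 -1.51] spd [0.34 0.07 0.34 0.31 0.15 0.13] ok
```

Run:
```python
from h import *
P,R,q=now()
for i in range(20):
    P=P+R.apply(np.array([.6,.39,.57])*25);R=R*Ro.from_rotvec(np.radians(np.array([.05,-.007,-.077])*90))
    if i%2==1: print(P.round(),R.apply([0,0,1]).round(2),R.apply([0,1,0]).round(2))
```

```text
[549.  51. 259.] [ 0.45  0.77 -0.45] [ 0.89 -0.43  0.15]
[579.  81. 275.] [ 0.31  0.81 -0.5 ] [ 0.94 -0.18  0.28]
[600. 119. 290.] [ 0.16  0.8  -0.57] [0.92 0.09 0.38]
[609. 162. 302.] [ 0.04  0.75 -0.66] [0.82 0.35 0.45]
[606. 207. 309.] [-0.07  0.67 -0.74] [0.66 0.58 0.47]
[592. 250. 310.] [-0.14  0.55 -0.82] [0.45 0.77 0.45]
[568. 289. 304.] [-0.17  0.42 -0.89] [0.2  0.9  0.38]
[536. 319. 291.] [-0.15  0.27 -0.95] [-0.07  0.96  0.28]
[500. 340. 272.] [-0.1   0.12 -0.99] [-0.32  0.93  0.15]
[463. 349. 247.] [-0.01 -0.01 -1.  ] [-0.55  0.84  0.  ]
```

Both bottles stand in the rack, at (155,222) and (202,203) in the top view, and nothing else has moved. The path to the knob rises to 310 mm over the bottles, so it is safe.

>>> step_arm:
  moves:
    - {"tx": 0.6, "ty": 0.39, "tz": 0.57, "ax": 0.05, "ay": -0.007, "az": -0.077}
    - {"tx": 0.6, "ty": 0.39, "tz": 0.57, "ax": 0.05, "ay": -0.007, "az": -0.077}
    - {"tx": 0.6, "ty": 0.39, "tz": 0.57, "ax": 0.05, "ay": -0.007, "az": -0.077}
    - {"tx": 0.6, "ty": 0.39, "tz": 0.57, "ax": 0.05, "ay": -0.007, "az": -0.077}
    - {"tx": 0.6, "ty": 0.39, "tz": 0.57, "ax": 0.05, "ay": -0.007, "az": -0.077}

```text
clock: 38.65
eef_pos: [591.1, 100.1, 281.2]
tcp_rot: [2.585, -0.884, 1.973]
contact_force: [-0.3, 0.3, 0.1]
opening: 0.998
grasp_force: 0.0
```

>>> step_arm:
  moves:
    - {"tx": 0.6, "ty": 0.39, "tz": 0.57, "ax": 0.05, "ay": -0.007, "az": -0.077}
    - {"tx": 0.6, "ty": 0.39, "tz": 0.57, "ax": 0.05, "ay": -0.007, "az": -0.077}
    - {"tx": 0.6, "ty": 0.39, "tz": 0.57, "ax": 0.05, "ay": -0.007, "az": -0.077}
    - {"tx": 0.6, "ty": 0.39, "tz": 0.57, "ax": 0.05, "ay": -0.007, "az": -0.077}
    - {"tx": 0.6, "ty": 0.39, "tz": 0.57, "ax": 0.05, "ay": -0.007, "az": -0.077}

```text
clock: 39.28
eef_pos: [605.6, 208.4, 306.9]
tcp_rot: [2.577, -0.503, 2.597]
contact_force: [0.9, 0.7, -0.7]
opening: 1.0
grasp_force: 0.0
```

>>> step_arm:
  moves:
    - {"tx": 0.6, "ty": 0.39, "tz": 0.57, "ax": 0.05, "ay": -0.007, "az": -0.077}
    - {"tx": 0.6, "ty": 0.39, "tz": 0.57, "ax": 0.05, "ay": -0.007, "az": -0.077}
    - {"tx": 0.6, "ty": 0.39, "tz": 0.57, "ax": 0.05, "ay": -0.007, "az": -0.077}
    - {"tx": 0.6, "ty": 0.39, "tz": 0.57, "ax": 0.05, "ay": -0.007, "az": -0.077}
    - {"tx": 0.6, "ty": 0.39, "tz": 0.57, "ax": 0.05, "ay": -0.007, "az": -0.077}

```text
clock: 39.9
eef_pos: [552.0, 306.4, 296.2]
tcp_rot: [2.794, -0.18, -3.141]
contact_force: [-1.0, 0.3, -0.7]
opening: 1.0
grasp_force: 0.0
```

>>> step_arm:
  moves:
    - {"tx": 0.6, "ty": 0.39, "tz": 0.57, "ax": 0.05, "ay": -0.007, "az": -0.077}
    - {"tx": 0.6, "ty": 0.39, "tz": 0.57, "ax": 0.05, "ay": -0.007, "az": -0.077}
    - {"tx": 0.6, "ty": 0.39, "tz": 0.57, "ax": 0.05, "ay": -0.007, "az": -0.077}
    - {"tx": 0.6, "ty": 0.39, "tz": 0.57, "ax": 0.05, "ay": -0.007, "az": -0.077}
    - {"tx": 0.6, "ty": 0.39, "tz": 0.57, "ax": 0.05, "ay": -0.007, "az": -0.077}

```text
clock: 40.52
eef_pos: [461.7, 349.2, 245.1]
tcp_rot: [3.14, -0.018, -2.556]
contact_force: [-0.1, 0.2, 0.7]
opening: 1.001
grasp_force: 0.0
```

>>> step_arm:
  moves:
    - {"tx": 0, "ty": 0, "tz": 0, "ax": 0, "ay": 0, "az": 0}
    - {"tx": 0, "ty": 0, "tz": 0, "ax": 0, "ay": 0, "az": 0}

```text
clock: 40.78
eef_pos: [463.1, 349.0, 246.7]
tcp_rot: [3.137, -0.016, -2.563]
contact_force: [0.2, 0.0, 0.2]
opening: 1.0
grasp_force: 0.0
```

Run:
```python
from h import *
g=geom();p,R,q=now();print(p,r.sense()["tcp_rot"])
R1=Ro.from_euler("xyz",[np.pi,0,np.radians(-146.65)])
C=plan(p,R,np.array([466.2,348.4,190.]),R1,q,g,n=5)
```

```text
[463.13036976 349.04244724 246.71445909] [ 3.13685655 -0.01613626 -2.5629259 ]
N 5 row [-0.022 -0.019  0.453  0.001 -0.002 -0.   ] end [466. 348. 190.] q [ 0.64  0.36  1.79  0.    1.   -1.51] spd [0.01 0.06 0.05 0.   0.09 0.01] ok
```

>>> step_arm:
  moves:
    - {"tx": -0.022, "ty": -0.019, "tz": 0.45, "ax": 0.001, "ay": -0.002, "az": 0}
    - {"tx": -0.022, "ty": -0.019, "tz": 0.45, "ax": 0.001, "ay": -0.002, "az": 0}
    - {"tx": -0.022, "ty": -0.019, "tz": 0.45, "ax": 0.001, "ay": -0.002, "az": 0}
    - {"tx": -0.022, "ty": -0.019, "tz": 0.45, "ax": 0.001, "ay": -0.002, "az": 0}
    - {"tx": -0.022, "ty": -0.019, "tz": 0.45, "ax": 0.001, "ay": -0.002, "az": 0}

```text
clock: 41.4
eef_pos: [466.2, 348.1, 190.2]
tcp_rot: [-3.137, 0.001, -2.562]
contact_force: [0.1, 0.4, 0.3]
opening: 0.998
grasp_force: 0.0
```

>>> step_arm:
  moves:
    - {"tx": 0, "ty": 0, "tz": 0.9, "ax": 0, "ay": 0, "az": 0}
    - {"tx": 0, "ty": 0, "tz": 0.9, "ax": 0, "ay": 0, "az": 0}
    - {"tx": 0, "ty": 0, "tz": 0.9, "ax": 0, "ay": 0, "az": 0}
    - {"tx": 0, "ty": 0, "tz": 0.9, "ax": 0, "ay": 0, "az": 0}
    - {"tx": 0, "ty": 0, "tz": 0, "ax": 0, "ay": 0, "az": 0}

```text
clock: 42.02
eef_pos: [465.4, 347.1, 99.3]
tcp_rot: [-3.137, -0.002, -2.562]
contact_force: [0.6, -0.2, 0.1]
opening: 0.997
grasp_force: 0.0
```

>>> step_arm:
  moves:
    - {"tx": 0, "ty": 0, "tz": 0, "ax": 0, "ay": 0, "az": 0}
    - {"tx": 0, "ty": 0, "tz": 0, "ax": 0, "ay": 0, "az": 0}

```text
clock: 42.28
eef_pos: [467.0, 348.3, 102.1]
tcp_rot: [-3.138, 0.003, -2.562]
contact_force: [-0.2, 0.5, -0.0]
opening: 1.002
grasp_force: 0.0
```

>>> step_arm:
  moves:
    - {"tx": 0, "ty": 0, "tz": 0.12, "ax": 0, "ay": 0, "az": 0}
    - {"tx": 0, "ty": 0, "tz": 0, "ax": 0, "ay": 0, "az": 0}

```text
clock: 42.52
eef_pos: [466.5, 347.9, 98.2]
tcp_rot: [-3.137, 0.001, -2.562]
contact_force: [-0.7, 0.2, 1.2]
opening: 0.999
grasp_force: 0.0
```

>>> step_arm:
  moves:
    - {"tx": 0, "ty": 0, "tz": 0, "ax": 0, "ay": 0, "az": 0}
    - {"tx": 0, "ty": 0, "tz": 0, "ax": 0, "ay": 0, "az": 0}
    - {"tx": 0, "ty": 0, "tz": 0, "ax": 0, "ay": 0, "az": 0}
    - {"tx": 0, "ty": 0, "tz": 0, "ax": 0, "ay": 0, "az": 0}
    - {"tx": 0, "ty": 0, "tz": 0, "ax": 0, "ay": 0, "az": 0}
  gripper: 0
  newtons: 40

```text
clock: 43.15
eef_pos: [467.1, 350.7, 100.4]
tcp_rot: [-3.14, 0.005, -2.563]
contact_force: [-7.1, 9.6, 17.6]
opening: 0.16
grasp_force: 47.3
```

>>> step_arm:
  moves:
    - {"tx": 0, "ty": 0, "tz": 0, "ax": 0, "ay": 0, "az": 0}
    - {"tx": 0, "ty": 0, "tz": 0, "ax": 0, "ay": 0, "az": 0}
    - {"tx": 0, "ty": 0, "tz": 0, "ax": 0, "ay": 0, "az": 0}

```text
clock: 43.52
eef_pos: [467.1, 350.7, 100.4]
tcp_rot: [-3.14, 0.006, -2.563]
contact_force: [-7.8, 8.7, 18.0]
opening: 0.157
grasp_force: 47.3
```

>>> step_arm:
  moves:
    - {"tx": 0, "ty": 0.08, "tz": -0.06, "ax": 0, "ay": 0, "az": 0}
    - {"tx": 0, "ty": 0, "tz": 0, "ax": 0, "ay": 0, "az": 0}
    - {"tx": 0, "ty": 0, "tz": 0, "ax": 0, "ay": 0, "az": 0}

```text
clock: 43.9
eef_pos: [466.9, 350.8, 100.5]
tcp_rot: [-3.138, 0.005, -2.562]
contact_force: [3.1, 3.9, 4.1]
opening: 0.154
grasp_force: 44.9
```

Forces are small now. Next I'll turn the knob clockwise.

>>> step_arm:
  moves:
    - {"tx": 0, "ty": 0, "tz": 0, "ax": 0, "ay": 0, "az": 0.1}
    - {"tx": 0, "ty": 0, "tz": 0, "ax": 0, "ay": 0, "az": 0.1}
    - {"tx": 0, "ty": 0, "tz": 0, "ax": 0, "ay": 0, "az": 0.1}
    - {"tx": 0, "ty": 0, "tz": 0, "ax": 0, "ay": 0, "az": 0.1}
    - {"tx": 0, "ty": 0, "tz": 0, "ax": 0, "ay": 0, "az": 0.1}

```text
clock: 44.52
eef_pos: [467.0, 350.0, 100.5]
tcp_rot: [-3.141, 0.006, 2.931]
contact_force: [5.9, 0.4, 5.4]
opening: 0.157
grasp_force: 44.8
```

>>> step_arm:
  moves:
    - {"tx": 0, "ty": 0, "tz": 0, "ax": 0, "ay": 0, "az": 0.1}
    - {"tx": 0, "ty": 0, "tz": 0, "ax": 0, "ay": 0, "az": 0.1}
    - {"tx": 0, "ty": 0, "tz": 0, "ax": 0, "ay": 0, "az": 0.1}
    - {"tx": 0, "ty": 0, "tz": 0, "ax": 0, "ay": 0, "az": 0.1}
    - {"tx": 0, "ty": 0, "tz": 0, "ax": 0, "ay": 0, "az": 0}

```text
clock: 45.15
eef_pos: [466.5, 349.4, 100.5]
tcp_rot: [3.14, 0.006, 2.305]
contact_force: [3.8, -2.2, 7.2]
opening: 0.155
grasp_force: 44.0
```

Run:
```python
from h import *
s=r.sense();print(s["contact_force"],s["wrist_torque"],s["tcp_rot"],s["eef_pos"])
```

```text
[ 3.81206107 -2.16542069  7.22964765] [-0.66722569 -0.33624632 -0.13742641] [3.13971201 0.00550813 2.30530798] [466.54218043 349.42932405 100.46040861]
```

>>> step_arm:
  moves:
    - {"tx": 0, "ty": 0, "tz": 0, "ax": 0, "ay": 0, "az": 0.02}
    - {"tx": 0, "ty": 0, "tz": 0, "ax": 0, "ay": 0, "az": 0}
    - {"tx": 0, "ty": 0, "tz": 0, "ax": 0, "ay": 0, "az": 0}

```text
clock: 45.52
eef_pos: [466.5, 349.4, 100.5]
tcp_rot: [3.14, 0.005, 2.276]
contact_force: [3.9, -3.0, 7.6]
opening: 0.153
grasp_force: 44.0
```

>>> step_arm:
  moves:
    - {"tx": 0, "ty": 0, "tz": 0, "ax": 0, "ay": 0, "az": 0}
    - {"tx": 0, "ty": 0, "tz": 0, "ax": 0, "ay": 0, "az": 0}
    - {"tx": 0, "ty": 0, "tz": 0, "ax": 0, "ay": 0, "az": 0}
    - {"tx": 0, "ty": 0, "tz": 0, "ax": 0, "ay": 0, "az": 0}
    - {"tx": 0, "ty": 0, "tz": 0, "ax": 0, "ay": 0, "az": 0}
  gripper: 1

```text
clock: 46.15
eef_pos: [465.3, 349.5, 99.5]
tcp_rot: [3.141, 0.004, 2.276]
contact_force: [0.4, -0.7, 0.4]
opening: 1.001
grasp_force: 0.0
```

>>> step_arm:
  moves:
    - {"tx": 0, "ty": 0, "tz": -0.5, "ax": 0, "ay": 0, "az": 0}
    - {"tx": 0, "ty": 0, "tz": -1, "ax": 0, "ay": 0, "az": 0}
    - {"tx": 0, "ty": 0, "tz": -1, "ax": 0, "ay": 0, "az": 0}
    - {"tx": 0, "ty": 0, "tz": -1, "ax": 0, "ay": 0, "az": 0}
    - {"tx": 0, "ty": 0, "tz": -1, "ax": 0, "ay": 0, "az": 0}

```text
clock: 46.78
eef_pos: [465.1, 349.9, 213.9]
tcp_rot: [3.14, 0.004, 2.276]
contact_force: [-0.3, -0.5, -0.6]
opening: 1.001
grasp_force: 0.0
```

>>> step_arm:
  moves:
    - {"tx": 0, "ty": -1, "tz": -1, "ax": 0, "ay": 0, "az": 0}
    - {"tx": 0, "ty": -1, "tz": -1, "ax": 0, "ay": 0, "az": 0}
    - {"tx": 0, "ty": -1, "tz": -1, "ax": 0, "ay": 0, "az": 0}
    - {"tx": 0, "ty": -1, "tz": -1, "ax": 0, "ay": 0, "az": 0}
    - {"tx": 0, "ty": -1, "tz": -1, "ax": 0, "ay": 0, "az": 0}

```text
clock: 47.4
eef_pos: [368.7, 268.6, 338.7]
tcp_rot: [3.14, 0.004, 2.276]
contact_force: [0.1, 0.3, 0.9]
opening: 0.999
grasp_force: 0.0
```

Run:
```python
from h import *
p,R,q=now();print(p)
for n in("top","scene"):
    c=cap(n,(538,240),143);print(n,c[:3]);print(cap(n,(603,140),103,img=c[3:])[:3]);cv2.imwrite(f"pics/{n}8.png",c[3][:,:,::-1])
    W=cloud(*c[3:],eyes.camera_info(n));k=W[(W[...,2]>95)&(W[...,2]<108)&(np.hypot(W[...,0]-466,W[...,1]-348)<42)]
    if len(k):print(len(k),cv2.minAreaRect(k[:,:2].astype(np.float32)))
```

```text
[368.693461   268.57054068 338.74437591]
top (np.int64(413), array([540.6, 241.1]), array([540.2, 240.4, 144.1]))
(np.int64(351), array([601. , 138.6]), array([600.7, 138. , 104.2]))
210 ((466.4264221191406, 348.3116149902344), (15.554036140441895, 63.79538345336914), 42.87229537963867)
scene (np.int64(215), array([543.8, 244.8]), array([545.8, 245.5, 143.9]))
(np.int64(202), array([605.8, 142.9]), array([606.8, 143.2, 103.9]))
118 ((466.6112976074219, 351.40240478515625), (17.222089767456055, 61.782588958740234), 40.981353759765625)
```

View pics/scene8.png

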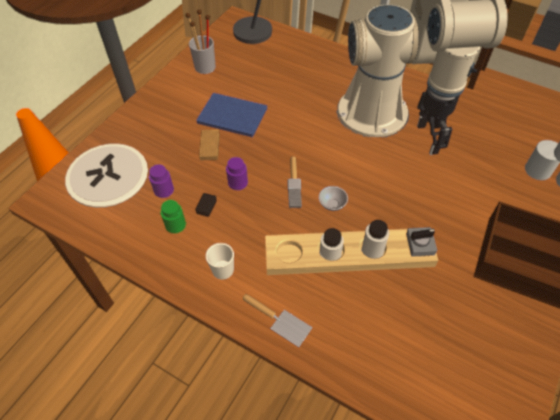

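The bar turned about 81° clockwise and stayed there after release. Both bottles stand in the rack at (332,243) and (375,240), and the bystanders are unmoved.

```bash
python3 -c "
from rig import workorder
print(workorder.sign_off())"
```

```text
the job is handed in; nothing more can be done
None
```

The job is handed in: the two white bottles present (135 mm, then 95 mm) were each turned upside down for over a second and stood in pockets 1 and 2, and the clamp knob was turned about 81° clockwise past its detent and stayed there.

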